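# Load the handpiece into the drill stand

### The arm

A 7-joint arm with a two-finger parallel gripper is mounted at the origin on a cart in front of the work surface, level with it; the furniture and walls round the work are solid. World frame = base frame: x ahead of the robot, y to its left, z up, the work surface at z = 0. Lengths are in m, angles in rad, forces in N, time in s.
With the tool pointing down it reaches from about 0.425 to 1.025 m from the base axis. Payload 9.4 kg.
Tool frame: the origin (TCP) lies at the very end of the fingers, on their centre line; the grasp point (between the pads) lies 19 mm behind it; z points along the fingers, x is the direction in which the jaws open and shut, and the axes are right-handed (so a half turn about z gives the same grasp; the last joint's range is limited). The gripper opens to 93 mm and grips with 3 to 60 N. Pads are 15 mm wide; open, the fingers measure 128 mm over their backs; the gripper's body (75 mm by 188 mm) begins 65 mm behind the grasp point.
Start: joints at [1.047, 0.599, -0.003, 1.599, 0.002, 0.943, -0.08], TCP at [0.313, -0.654, 0.219] pointing down, gripper open.
Joint ranges: [-2.57, 2.57], [-0.35, 1.97], [-1.29, 1.29], [0.11, 2.56], [-1.05, 4.19], [0.11, 1.86], [-2.63, 2.63]. Speed limits (rad/s): [2.22, 2.22, 3.01, 3.01, 3.14, 3.14, 3.14].

### API

Orientations are given as a unit quaternion [x, y, z, w].
In Python, from station import r gives the robot as it stands.
- The arm moves only by the shell command python3 -m pendant 'ROWS' [OPENING] [FORCE]. ROWS is JSON, a list of rows, each a list of 2 entries, a list of its own where there are three numbers: the shift along the world's x, y, z in cm, then the turn about the world's z in rad. A call has 1 to 12 rows; each row is the pose to reach, as a shift and turn from the pose measured when the call began; what a row does not reach only later rows make up. A row lasts 1/8 s, in which the tool goes at most 62.5 mm and 10.7 degrees, less where a joint would pass 70% of its speed; a pose out of reach is approached as far as the arm can. A call with a gripper value outside its range is refused whole. OPENING is the finger opening in cm, from 0 to 9.3, set as the call begins (- or left out, the last holds). The fingers move at their own pace and stop on an object; FORCE is the grip in N (left out, the last holds). Time passes only in rows, so rows that repeat a pose let the fingers close. It gives the time, the measured TCP pose, the force and the opening at its end, in the units of the state.
- r.observe(): the state, without advancing time (a new reading comes with each control period).
- r.read_camera(name): name is "scene" or "top" or "wrist"; returns (picture, depth): 384x512x3 uint8, red, green, blue; 384x512 float32, m along the optical axis (not along the pixel's ray), 0 where there is no reading.
- r.calibration(name): a dict with "fx", "fy", "cx", "cy" (pixels), "view" (4x4, takes a point from world to camera coordinates). Camera axes: x right, y down, z forward; pixel columns grow to the right and rows downward; lengths in m; the calibration is good to about 2 mm. A picture is of the moment at which its call begins: read the wrist's pose just before it. calibration takes no time and is no camera call; for the wrist camera it gives the pose at the moment of the call.
- r.close_job(): hands the job in, once; it reports no verdict.
The state is a dict: "clock": time; "joint_pos": joint angles; "joint_velocities": joint speeds; "joint_efforts": joint torques, N m; "tool_pos": TCP position; "tool_rot": TCP orientation; "force": force on the tool from outside, world axes, zero at the start; "ft_torque": the same for the moment, N m; "opening": finger opening in m.
Only numpy, scipy, OpenCV 4.12 (cv2) and the standard library are available. Lean on these libraries where they do the work, as an engineer would, in place of code of your own. Each camera call takes 0.05 s, during which the arm holds its last target.

### The job

Get the drill stand ready: hang the straight handpiece upright, nose down, in the stand's open fork and swing the gate fully shut in front of it. To turn it upright, first lay it in the sloping handpiece rest with its nose at the low end, let go, and take it again by its upper end at a new angle; then bring its neck in through the fork's mouth and let its shoulder down onto the fork. Leave the model under the fork and the other things on the bench where they are.

Things in the scene. Friction and masses are not known exactly. Their poses are not given: they have to be found in the camera images.
- handpiece_mid (a point): Straight dental handpiece, 165 mm long, about 0.16 kg, loose, lying on the bench. Point on its axis half-way along; x axis from nose to rear. Rear part: eight-sided aluminium housing with black end bands, 28 mm across flats, from 20.5 mm on the nose side of this point to 82.5 mm on the rear side; it lies on a flat (axis 14 mm up) with two flats upright at its sides. Centre of mass 17 mm rearward.
- handpiece_shoulder (a point): Centre of the handpiece's flat shoulder, where the housing meets the neck: on the axis, 20.5 mm from the mid point towards the nose. Same axes. The neck ahead of it is steel, 17 mm in diameter, 62 mm long, tapering to 10 mm over its last 26 mm.
- handpiece_nose (a point): Centre of the handpiece's nose end, on its axis, 82.5 mm from the mid point. Same axes.
- rest_mid (a point): Handpiece rest: grey V saddle sloping at 42 degrees on a 135 x 80 mm foot fixed to the bench. Point where handpiece_mid lies when properly in the rest, 86 mm up. z up; x level, towards the high end: nose to rear then runs along cos 42 in x, sin 42 in z. The 90 degree V, open square to the slope, carries the housing from 3 to 49 mm behind the shoulder; the upper 54 mm overhang freely.
- rest_nose (a point): Where the handpiece's nose end lies when it is properly in the rest: 82.5 mm down the slope from rest_mid. Same axes. Between the two, a 7 mm thick stop plate with a 21 mm notch, open like the V, takes the neck just ahead of the shoulder. Friction holds the handpiece where it is laid; it need not touch the stop plate.
- fork_seat (a point): Drill stand: grey 175 x 125 mm base, steel column, level fork. Point on the fork's top face, 130 mm up, mid-slot, where handpiece_shoulder rests. z up; -x points out of the mouth. Fork 16 mm thick, 72 mm wide; slot 21 mm wide, flared at the mouth, along x, ends 11 mm behind this point, opens 39 mm in front. Column 80 mm behind, top 34 mm above the fork. The hung nose end is 62 mm below the fork's top.
- gate (a joint): Swing gate: steel bar turning level just above the fork about an upright pivot. 0 = fully shut across the mouth (bar along the fork's y, inner edge 18.5 mm in front of fork_seat); grows as it opens, to 2.6 rad; at 1.57 the bar points straight out along the fork's -x. Opens anticlockwise seen from above. Light friction (0.6 N at the post) holds it anywhere; no spring.
- gate_pivot (a point): Point on the gate's pivot axis, level with gate_post: 23.5 mm in front of fork_seat (-x), 26 mm to its -y side, 35 mm above the fork's top. Same axes as fork_seat. The pivot boss is 18 mm in diameter, 14 mm high.
- gate_post (a point): Black upright finger post at the end of the gate's bar, 66 mm from the pivot, 11 to 16 mm in diameter, its top 52 mm above the fork's top. This point is on its axis, 35 mm above the fork's top; the bar's upper face is 10 mm above the fork's top.
- arch_model: Plaster dental arch model, about 60 x 62 x 31 mm, loose, on the stand's base under the fork; origin at the centre of its underside. Leave it.
- mixing_bowl: Rubber mixing bowl, 68 mm wide, 36 mm high, loose, to the left of the work; origin at the centre of its underside. Leave it. (A microscope stands close by the robot's left side: with a bulky arm do not turn further left than the handpiece's place.)
- bottle: White bottle with a cap, 40 mm wide, 90 mm high, loose, on the left; origin at the centre of its underside. Leave it.

How it is judged:
On the way, in this order (a step that is already met when the one before it is completed fails the run):
1. the handpiece lies in the sloping rest, nose at the low end, and has been let go (distance between handpiece_mid and rest_mid below 0.022 m and distance between handpiece_nose and rest_nose below 0.026 m and contact force between the fingers and handpiece below 0.1 N and linear speed of handpiece below 0.03 m/s), for 0.2 s.
2. the handpiece hangs upright in the fork with its shoulder on it, nose down, the gate still open (horizontal distance between handpiece_shoulder and fork_seat below 0.012 m and z of handpiece_shoulder in the frame of fork_seat between -0.004 and 0.004 m and angle between handpiece_mid's own x axis and vertical below 0.08 rad and value of joint gate above 0.6 rad), for 0.2 s.
At the end, for the whole second after the job is handed in: The handpiece hangs at rest in the fork, nose down: shoulder within 6 mm sideways and 4 mm in height of the fork's seat point, axis within 0.08 rad of vertical; the gate is shut (joint below 0.12 rad) (horizontal distance between handpiece_shoulder and fork_seat below 0.006 m and z of handpiece_shoulder in the frame of fork_seat between -0.004 and 0.004 m and angle between handpiece_mid's own x axis and vertical below 0.08 rad and value of joint gate below 0.12 rad and linear speed of handpiece below 0.02 m/s); the robot touches nothing.
It fails at once if the plaster model on the stand's table is shifted by more than 25 mm (distance of arch_model from where it was at the start of the episode above 0.025 m).
It fails at once if the mixing bowl is shifted by more than 25 mm (distance of mixing_bowl from where it was at the start of the episode above 0.025 m).
It fails at once if the bottle is shifted by more than 25 mm (distance of bottle from where it was at the start of the episode above 0.025 m).
It also fails if it takes over 70 s, if anything falls off the work surface, if the arm or the gripper's body presses on something with over 40 N, if the wrist force passes 120 N, or if a joint passes its speed limit or range.

## Working session

There is one attempt and no reset: what is moved stays moved. The work goes in short steps, Python scripts to look and compute and a shell command to move; the robot and the scene stay as the last step left them, time stands still between calls to the robot, and variables do not carry over. Pictures are saved under pics/ and viewed, and the job is handed in when it is done.

```bash
mkdir -p pics; ls; cat > h.py <<'E'
from station import r
import numpy as np, cv2
def snap(n,tag):
    c=r.calibration(n); im,d=r.read_camera(n); np.savez(f'pics/{tag}.npz',im=im,d=d,view=c['view'],k=[c['fx'],c['fy'],c['cx'],c['cy']])
    cv2.imwrite(f'pics/{tag}.png',im[:,:,::-1]); return im,d,c
def load(tag): 
    z=np.load(f'pics/{tag}.npz'); return z['im'],z['d'],z['view'],z['k']
def crop(tag,x0,y0,x1,y1,s,out):
    im=load(tag)[0][y0:y1,x0:x1,::-1]; cv2.imwrite(f'pics/{out}.png',cv2.resize(im,None,fx=s,fy=s,interpolation=cv2.INTER_CUBIC))
def w(tag,u,v,depth=None,z=None):
    im,d,V,k=load(tag); R=V[:3,:3];t=V[:3,3]
    ray=np.array([(u-k[2])/k[0],(v-k[3])/k[1],1.]); o=-R.T@t; rw=R.T@ray
    if z is not None: s=(z-o[2])/rw[2]
    else: s=depth or d[int(round(v)),int(round(u))]
    return o+s*rw
def proj(tag,p):
    im,d,V,k=load(tag); q=V[:3,:3]@np.array(p)+V[:3,3]; return np.array([k[0]*q[0]/q[2]+k[2],k[1]*q[1]/q[2]+k[3],q[2]])
def cloud(tag):
    im,d,V,k=load(tag); v,u=np.mgrid[:384,:512]; P=np.stack([(u-k[2])/k[0]*d,(v-k[3])/k[1]*d,d],-1)
    return (P-V[:3,3])@V[:3,:3]
E
python3 - <<'E'
from h import *
for n in ['scene','top','wrist']: snap(n,n+'0')
print(r.observe())
for n in ['scene','top','wrist']:
    c=r.calibration(n); V=np.array(c['view']); print(n,-V[:3,:3].T@V[:3,3],V[2,:3],c['fx'])
E
```

```text
pics
{'clock': 0.15, 'joint_pos': array([ 1.04728311,  0.59993059, -0.00250616,  1.59990222,  0.00179359,
        0.94288245, -0.07977782]), 'joint_velocities': array([ 0.00021108, -0.0020746 ,  0.00047636, -0.00378119, -0.00131425,
       -0.00071255,  0.0010886 ]), 'joint_efforts': array([ 3.02307744e-03, -7.65593934e+01,  1.49939507e+00, -2.52564919e+01,
       -5.22382557e-02,  1.48682669e-02,  1.30573203e-04]), 'tool_pos': array([ 0.31309737, -0.65353482,  0.21798233]), 'tool_rot': array([ 8.46207661e-01, -5.32852962e-01, -5.04533057e-04, -2.44122948e-04]), 'force': array([-0.34102324,  0.39352787, -0.20667731]), 'ft_torque': array([-0.03937226, -0.02016072, -0.01122562]), 'opening': 0.09292323134752431}
scene [0.10537229 0.36911167 0.57610041] [ 0.48681026 -0.68762914 -0.53868538] 376.1553105836966
top [ 0.35939009 -0.20805796  1.1782589 ] [ 0.14429511 -0.00444059 -0.98952474] 423.95366963471986
wrist [ 0.3896918  -0.61616562  0.38291447] [-0.27174912 -0.12913279 -0.95366511] 271.424590842337
```

View pics/scene0.png

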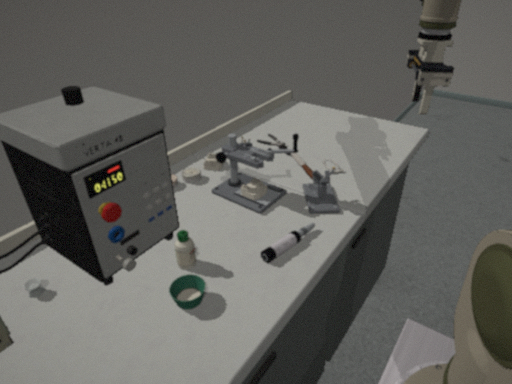

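View pics/top0.png

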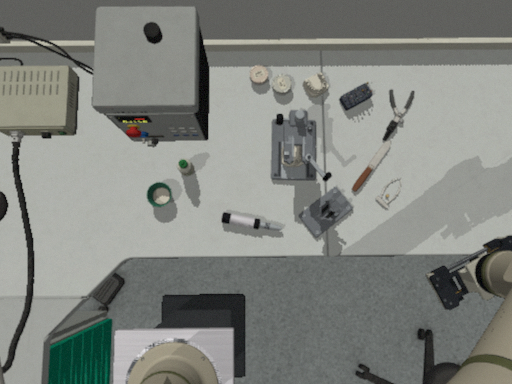

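View pics/wrist0.png

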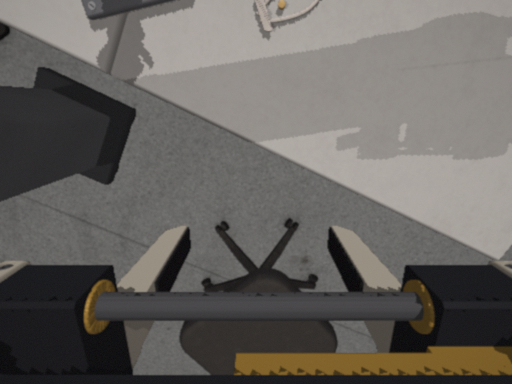

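```bash
python3 - <<'E'
from h import *
crop('top0',210,95,360,245,5,'t0c'); crop('scene0',190,110,370,290,4,'s0c')
E
```

```text
(no output)
```

View pics/t0c.png

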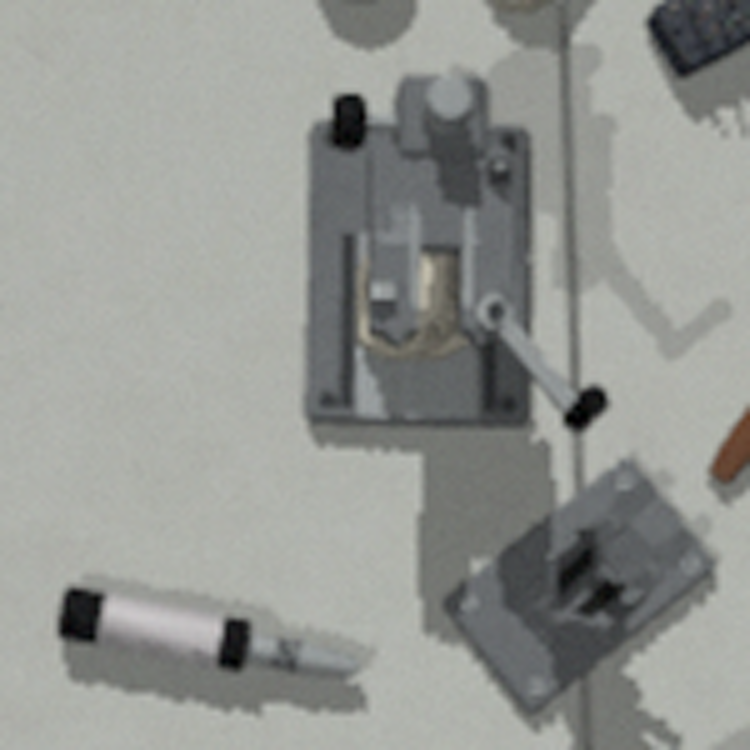

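View pics/s0c.png

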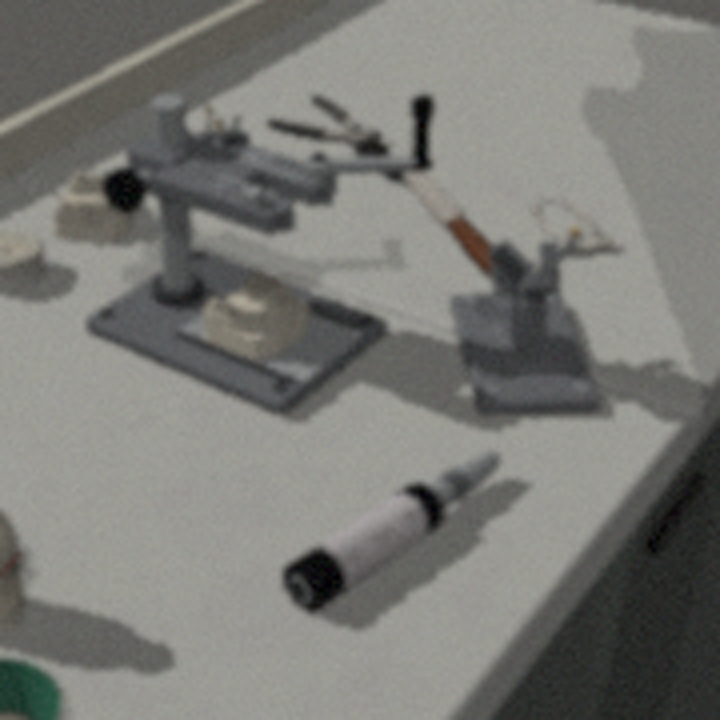

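```bash
python3 - <<'E'
from h import *
P=cloud('top0'); im=load('top0')[0]
# handpiece
def reg(x0,y0,x1,y1): return P[y0:y1,x0:x1].reshape(-1,3)
Q=reg(215,205,292,240); print('table z',np.median(Q[:,2]))
M=(Q[:,2]>0.012)&(Q[:,2]<.05); H=Q[M]; c=H[:,:2].mean(0); U,S,Vt=np.linalg.svd(H[:,:2]-c); a=Vt[0]; 
s=(H[:,:2]-c)@a; print('hp',c,a,s.min(),s.max(),H[:,2].max(),len(H))
# pixel reading rear end (222,217)?? nose (284,229)
for u,v,z in [(222.5,217,.014),(285,228,.014),(261.5,224.5,.014),(229.7,218.3,.028)]: print(u,v,w('top0',u,v,z=z))
# fork
Q=reg(268,105,335,185)
for lo,hi in [(.01,.03),(.03,.06),(.11,.125),(.125,.137),(.137,.15),(.15,.17),(.17,.19)]:
  m=(Q[:,2]>lo)&(Q[:,2]<hi); 
  if m.sum(): print(lo,hi,m.sum(),Q[m].min(0).round(3),Q[m].max(0).round(3),np.median(Q[m],0).round(3))
# rest
Q=reg(296,183,356,240)
for lo,hi in [(.005,.012),(.012,.02),(.02,.04),(.04,.06),(.06,.08),(.08,.1),(.1,.13)]:
  m=(Q[:,2]>lo)&(Q[:,2]<hi)
  if m.sum(): print(lo,hi,m.sum(),Q[m].min(0).round(3),Q[m].max(0).round(3),Q[m].mean(0).round(3))
E
```

```text
table z -0.0002355743560871578
hp [ 0.43466063 -0.1986817 ] [0.19336527 0.98112684] -0.0928113866161048 0.07142456004949876 0.03381840201267153 518
222.5 217 [ 0.4497249  -0.13157973  0.014     ]
285 228 [ 0.41800109 -0.30270076  0.014     ]
261.5 224.5 [ 0.42816452 -0.23846887  0.014     ]
229.7 218.3 [ 0.44492848 -0.15203194  0.028     ]
0.01 0.03 1244 [ 0.551 -0.392  0.01 ] [ 0.725 -0.267  0.03 ] [ 0.599 -0.303  0.014]
0.03 0.06 112 [ 0.589 -0.348  0.03 ] [ 0.644 -0.297  0.046] [ 0.606 -0.336  0.035]
0.11 0.125 116 [ 0.574 -0.366  0.112] [ 0.707 -0.276  0.125] [ 0.64  -0.302  0.121]
0.125 0.137 1100 [ 0.528 -0.397  0.125] [ 0.714 -0.276  0.137] [ 0.643 -0.326  0.13 ]
0.137 0.15 148 [ 0.53  -0.4    0.137] [ 0.706 -0.294  0.148] [ 0.581 -0.359  0.14 ]
0.15 0.17 77 [ 0.53  -0.395  0.151] [ 0.703 -0.321  0.168] [ 0.69  -0.331  0.162]
0.17 0.19 33 [ 0.529 -0.4    0.174] [ 0.543 -0.388  0.185] [ 0.535 -0.393  0.179]
0.005 0.012 695 [ 0.393 -0.501  0.005] [ 0.542 -0.339  0.012] [ 0.463 -0.415  0.01 ]
0.012 0.02 381 [ 0.393 -0.5    0.012] [ 0.538 -0.342  0.019] [ 0.463 -0.412  0.014]
0.02 0.04 5 [ 0.433 -0.435  0.02 ] [ 0.472 -0.398  0.038] [ 0.456 -0.418  0.028]
0.04 0.06 17 [ 0.459 -0.425  0.045] [ 0.474 -0.414  0.059] [ 0.466 -0.42   0.056]
0.06 0.08 145 [ 0.432 -0.445  0.06 ] [ 0.492 -0.379  0.08 ] [ 0.465 -0.417  0.073]
0.08 0.1 157 [ 0.433 -0.436  0.08 ] [ 0.484 -0.378  0.1  ] [ 0.45  -0.4    0.089]
0.1 0.13 19 [ 0.43  -0.413  0.1  ] [ 0.469 -0.383  0.106] [ 0.45  -0.397  0.102]
```

```bash
python3 -m pendant '[[[0,3,5],0.1],[[2,9,10],0.25],[[4,15,11],0.4],[[6,21,11],0.55],[[9,27,11],0.7],[[11,33,11],0.85],[[13,38,11],0.93],[[13.7,43.3,11],0.93],[[13.7,43.3,11],0.93]]' ; python3 - <<'E'
from h import *
snap('wrist','w1'); print(r.observe()['tool_pos'])
E
```

```text
clock: 1.27
tool_pos: [0.4509, -0.216, 0.3283]
tool_rot: [0.996, -0.093, -0.0, -0.0]
force: [0.1, -0.6, -0.5]
opening: 0.093
[ 0.45054762 -0.21807757  0.32819586]
```

```bash
python3 - <<'E'
from h import *
P=cloud('top0')
def reg(x0,y0,x1,y1): return P[y0:y1,x0:x1].reshape(-1,3)
Q=reg(296,183,356,240); m=(Q[:,2]>.005)&(Q[:,2]<.02); print(cv2.minAreaRect(Q[m][:,:2].astype(np.float32)))
Q=reg(268,105,335,185); m=(Q[:,2]>.005)&(Q[:,2]<.03); print(cv2.minAreaRect(Q[m][:,:2].astype(np.float32)))
for u,v in [(210+445/5,95+605/5),(210+540/5,95+710/5),(210+715/5,95+570/5),(210+630/5,95+460/5)]: print(w('top0',u,v,z=.012))
print()
for u,v in [(308,120),(308,418),(530,425),(530,128)]: print(w('top0',210+u/5,95+v/5,z=.014))
E
```

```text
((0.46500664949417114, -0.4212339222431183), (0.13706280291080475, 0.17469674348831177), 5.650141716003418)
((0.6612452864646912, -0.3517487049102783), (0.22147008776664734, 0.17846772074699402), 0.4160175323486328)
[ 0.45068988 -0.34211823  0.012     ]
[ 0.39272178 -0.39264022  0.012     ]
[ 0.4686633  -0.49181951  0.012     ]
[ 0.53050485 -0.44717461  0.012     ]

[ 0.72726989 -0.27099709  0.014     ]
[ 0.55547141 -0.2682197   0.014     ]
[ 0.55041233 -0.39179538  0.014     ]
[ 0.7214895  -0.39714954  0.014     ]
```

View pics/w1.png

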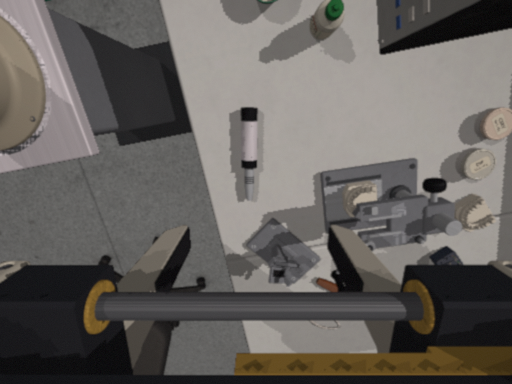

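```bash
python3 - <<'E'
from h import *
crop('w1',225,140,475,300,3.2,'w1c')
E
```

```text
(no output)
```

View pics/w1c.png

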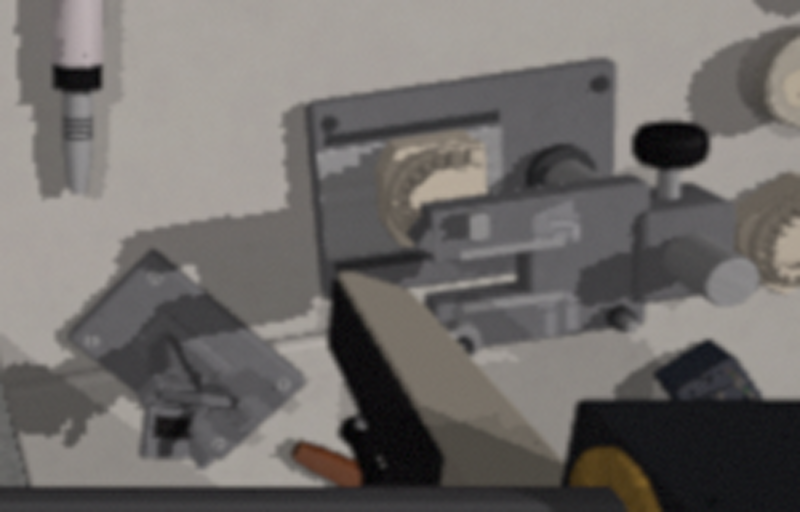

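```bash
python3 - <<'E'
from h import *
th=2.223; ex=np.array([np.cos(th),np.sin(th)]); ey=np.array([-ex[1],ex[0]]); c0=np.array([.4606,-.4184])
allp=[]
for t in ['top0','w1','scene0']:
    P=cloud(t).reshape(-1,3); d=P[:,:2]-c0; a=d@ex; b=d@ey
    m=(abs(a)<.075)&(abs(b)<.045)&(P[:,2]>.0)&(P[:,2]<.15)
    L=np.c_[a,b,P[:,2]][m]; 
    f=L[(L[:,2]<.02)]; print(t,'foot a',np.percentile(f[:,0],[1,99]),'b',np.percentile(f[:,1],[1,99]),np.median(f[:,2]))
    L=L[L[:,2]>.03]; allp.append(L); print(t,len(L),L.min(0).round(3),L.max(0).round(3))
    # slope coords rel. to c0,z=.086: s along slope, n normal
    s=L[:,0]*np.cos(np.radians(42))+(L[:,2]-.086)*np.sin(np.radians(42)); n=-L[:,0]*np.sin(np.radians(42))+(L[:,2]-.086)*np.cos(np.radians(42))
    img=np.full((30,60),' ')
    for lab,(X,Y) in {'s-n':(s,n),'b-n':(L[:,1],n),'b-s':(L[:,1],s)}.items():
        H,xe,ye=np.histogram2d(X,Y,bins=[np.arange(-.06,.062,.004)]*2)
        print(lab,'rows=first coord from -0.06 step 4mm')
        for i in range(30): 
            if H[i].sum(): print('%+.3f'%xe[i],''.join(' .:*#'[min(4,int(np.ceil(k/2)))] for k in H[i]))
E
```

```text
top0 foot a [-0.07190497  0.07137952] b [-0.04326892  0.04326263] 0.010779462855014292
top0 340 [-0.023 -0.029  0.038] [0.043 0.022 0.106]
s-n rows=first coord from -0.06 step 4mm
-0.044         .                     
-0.040          .                    
-0.028           .   . .             
-0.024         ..#:.:**#.            
-0.020          .:.:*.*:             
-0.016          ...:.:.              
-0.012         ...:.:.               
-0.008         ....::::              
-0.004          ..:.*:.              
+0.000          ..:.**               
+0.004         ..::::                
+0.008          :..::#               
+0.012         ....::*               
+0.016        . :.*:.*               
+0.020         .....:#               
+0.024       :.*:.#:*:               
+0.028       ..#.*:*#*               
b-n rows=first coord from -0.06 step 4mm
-0.032              :                
-0.028              .#..             
-0.024             .##.:             
-0.020            .##:::             
-0.016        .. .##. ..             
-0.012       ..:.##                  
-0.00
[... 4182 characters left out ...]
..                  
+0.008           .:.:::.             
+0.012         .  ..:...             
+0.016         ....:.*..             
+0.020              ..               
b-s rows=first coord from -0.06 step 4mm
-0.028            .. .  .. ...       
-0.024        .:#:. . ... ...:       
-0.020         .:*   : . .. #.       
-0.016         .:. ..  .... ::       
-0.012    ...:. *#*.##*.::. ::       
-0.008            :::.:   ..#.       
-0.004            .:.:*.  . *:       
+0.000            **..*   ..*:       
+0.004            ...::   . *:       
+0.008         .#:          .:       
+0.012          *.         ..:       
+0.016         .#:        . .:       
+0.020                      ..
```

```bash
python3 - <<'E'
from h import *
from scipy.optimize import least_squares
th=2.223; c0=np.array([.4606,-.4184])
C,S=np.cos(np.radians(42)),np.sin(np.radians(42))
for t in ['top0','w1','scene0']:
    P=cloud(t).reshape(-1,3)
    def loc(p):
        th,a0,b0=p; ex=np.array([np.cos(th),np.sin(th)]); ey=np.array([-ex[1],ex[0]])
        d=P[:,:2]-c0; a=d@ex-a0; b=d@ey-b0; z=P[:,2]-.086
        return np.c_[a*C+z*S,b,-a*S+z*C]
    p=np.array([th,.007,-.004])
    for it in range(3):
        L=loc(p); res=L[:,2]+.0198-abs(L[:,1])
        m=(L[:,0]>-.015)&(L[:,0]<.026)&(abs(L[:,1])<.020)&(abs(L[:,1])>.003)&(abs(res)<.006)
        f=lambda q:(lambda L:(L[:,2]+.0198-abs(L[:,1])))(loc(q)[m])
        sol=least_squares(f,p,loss='soft_l1',f_scale=.001); p=sol.x
    L=loc(p); k=(abs(L[:,1])<.024)&(L[:,2]>-.02)&(L[:,2]<.006)&(abs(L[:,0])<.045)
    ex=np.array([np.cos(p[0]),np.sin(p[0])]); ey=np.array([-ex[1],ex[0]])
    print(t,m.sum(),p,'s range',np.percentile(L[k,0],[1,3,97,99]).round(4),'n top',np.percentile(L[k,2],98),'rest_mid',c0+p[1]*ex+p[2]*ey)
# fork
for t in ['top0','w1','scene0']:
    P=cloud(t).reshape(-1,3); m=(P[:,0]>.56)&(P[:,0]<.72)&(P[:,1]>-.41)&(P[:,1]<-.26)&(abs(P[:,2]-.130)<.004)
    F=P[m]; print(t,m.sum(),np.median(F,0))
    x=F[(F[:,0]>.6)&(F[:,0]<.65)]; print(np.percentile(x[:,1],[1,99]), np.sort(x[:,1])[::max(1,len(x)//25)].round(3)); print(np.percentile(F[:,0],[1,99]))
E
```

```text
top0 130 [ 2.21238776  0.00281533 -0.00360645] s range [-0.0263 -0.0252  0.0278  0.0287] n top 0.0037469420181583907 rest_mid [ 0.46180439 -0.41398616]
w1 262 [ 2.25384269  0.00587664 -0.00659074] s range [-0.0299 -0.0276  0.0248  0.0253] n top 0.004843257997443709 rest_mid [ 0.46200304 -0.40968196]
scene0 77 [ 2.28301022  0.01013324 -0.00419383] s range [-0.0338 -0.0328  0.0228  0.0231] n top 0.00438799610960926 rest_mid [ 0.4571522  -0.40798927]
top0 926 [ 0.64106269 -0.32335982  0.12952298]
[-0.36421007 -0.29490815] [-0.365 -0.362 -0.36  -0.357 -0.355 -0.353 -0.35  -0.348 -0.346 -0.343
 -0.341 -0.337 -0.333 -0.329 -0.323 -0.32  -0.317 -0.314 -0.312 -0.31
 -0.308 -0.305 -0.303 -0.3   -0.298 -0.295]
[0.57777909 0.71019092]
w1 2952 [ 0.64547408 -0.31948937  0.12904572]
[-0.36400374 -0.2930317 ] [-0.366 -0.362 -0.359 -0.356 -0.354 -0.351 -0.349 -0.346 -0.344 -0.341
 -0.339 -0.336 -0.331 -0.327 -0.322 -0.318 -0.315 -0.313 -0.311 -0.308
 -0.306 -0.303 -0.3   -0.297 -0.295 -0.293]
[0.58153765 0.71043147]
scene0 540 [ 0.63776647 -0.32034062  0.12937672]
[-0.36378911 -0.29518962] [-0.366 -0.362 -0.359 -0.358 -0.356 -0.352 -0.35  -0.348 -0.345 -0.343
 -0.341 -0.34  -0.337 -0.334 -0.329 -0.326 -0.322 -0.318 -0.316 -0.312
 -0.309 -0.307 -0.304 -0.301 -0.299 -0.297 -0.296 -0.295]
[0.57177156 0.70843235]
```

```bash
python3 - <<'E'
from h import *
for t in ['top0','w1','scene0']:
    P=cloud(t).reshape(-1,3); m=(P[:,0]>.39)&(P[:,0]<.48)&(P[:,1]>-.31)&(P[:,1]<-.11)&(P[:,2]>.008)&(P[:,2]<.035)
    H=P[m]; (c,sz,an)=cv2.minAreaRect(H[:,:2].astype(np.float32)); 
    h2=H[H[:,2]>.022]; c2=h2[:,:2].mean(0); a=np.linalg.svd(h2[:,:2]-c2)[2][0]; a*=np.sign(a[1])
    s=(H[:,:2]-c2)@a; lo,hi=np.percentile(s,[.5,99.5]); print(t,len(H),sz,a,hi-lo,'rear',c2+hi*a,'mid(rear-82.5)',c2+(hi-.0825)*a,'mid(nose)',c2+(lo+.0825)*a,np.percentile(H[:,2],98))
E
```

```text
top0 524 (0.17967699468135834, 0.028162408620119095) [0.19519625 0.9807642 ] 0.16182452853247103 rear [ 0.44850349 -0.1295836 ] mid(rear-82.5) [ 0.4323998  -0.21049665] mid(nose) [ 0.43301964 -0.20738226] 0.030450202847987533
w1 1244 (0.1653270274400711, 0.026761770248413086) [0.19630366 0.98054315] 0.16251362344014803 rear [ 0.4502156  -0.12908034] mid(rear-82.5) [ 0.43402055 -0.20997515] mid(nose) [ 0.43450864 -0.20753715] 0.02826725826343386
scene0 661 (0.1691584289073944, 0.029277611523866653) [0.20712239 0.97831504] 0.16211642228436712 rear [ 0.44637687 -0.12886328] mid(rear-82.5) [ 0.42928927 -0.20957427] mid(nose) [ 0.42988653 -0.20675322] 0.028725845041895147
```

```bash
python3 -m pendant '[[[-0.3,3,-5],-0.01],[[-0.7,6.3,-10],-0.01],[[-0.7,6.3,-16],-0.01],[[-0.7,6.3,-21],-0.01],[[-0.7,6.3,-25],-0.01],[[-0.7,6.3,-26],-0.01],[[-0.7,6.3,-26],-0.01]]' ; python3 - <<'E'
from h import *
snap('wrist','w2'); print(r.observe()['tool_pos'])
E
```

```text
clock: 2.2
tool_pos: [0.4435, -0.1558, 0.0682]
tool_rot: [0.995, -0.1, -0.001, 0.0]
force: [-0.2, -0.0, 0.9]
opening: 0.0928
[ 0.44393267 -0.15581972  0.0688979 ]
```

View pics/w2.png

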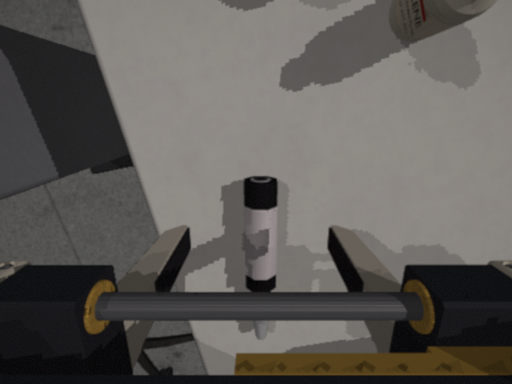

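```bash
python3 -m pendant '[[[0,0,-3.5],0],[[0,0,-6],0],[[0,0,-6.4],0],[[0,0,-6.4],0]]' && python3 -m pendant '[[[0,0,0],0],[[0,0,0],0],[[0,0,0],0],[[0,0,0],0],[[0,0,0],0],[[0,0,0],0]]' 0 4
```

```text
clock: 2.75
tool_pos: [0.4445, -0.1561, 0.006]
tool_rot: [0.995, -0.1, 0.0, 0.0]
force: [-1.1, 0.4, 0.3]
opening: 0.0934
clock: 3.5
tool_pos: [0.4445, -0.1561, 0.0059]
tool_rot: [0.995, -0.1, 0.0, 0.0]
force: [-0.1, -0.0, -0.1]
opening: 0.0375
```

```bash
python3 -m pendant '[[[0,0,-0.1],0],[[0,0,-0.1],0],[[0,0,-0.1],0]]' 0 4
```

```text
clock: 3.88
tool_pos: [0.4446, -0.1561, 0.0049]
tool_rot: [0.995, -0.1, 0.0, 0.0]
force: [0.5, -0.1, -0.8]
opening: 0.0281
```

```bash
python3 -m pendant '[[[0,0,0.8],0],[[0,-0.1,1.6],0],[[-0.1,-0.4,2.4],0],[[-0.2,-0.6,3.2],0],[[-0.2,-1,4],0],[[-0.2,-1,4],0]]'; python3 - <<'E'
from h import *
snap('scene','s3'); crop('s3',170,150,370,300,4,'s3c')
E
```

```text
clock: 4.62
tool_pos: [0.4427, -0.1668, 0.0455]
tool_rot: [0.995, -0.101, 0.001, 0.001]
force: [-0.8, -1.2, -1.8]
opening: 0.0277
```

View pics/s3c.png

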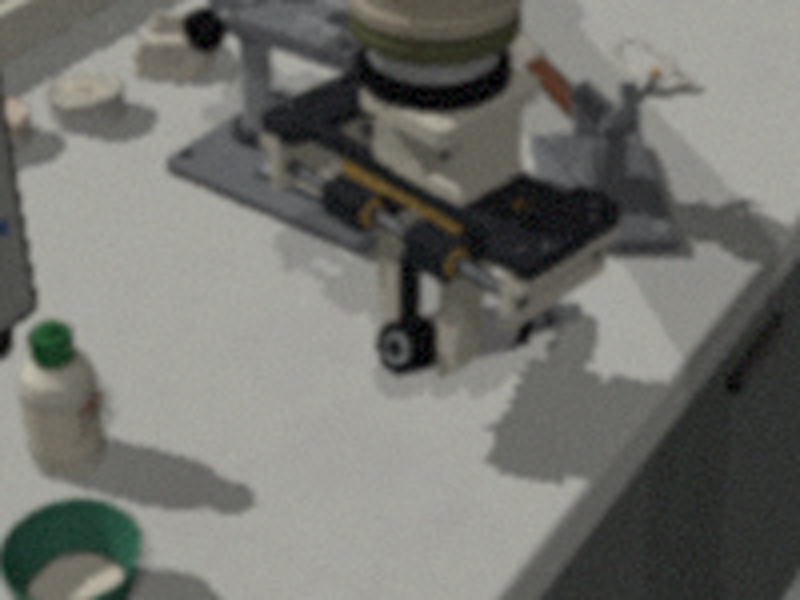

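```bash
python3 - <<'E'
from h import *
snap('wrist','w3'); 
P=cloud('w3')
for u,v in [(261,h) for h in range(160,290,8)]: print(v,P[v,u].round(4),end=' ')
crop('w3',150,100,400,290,3.2,'w3c')
E
```

```text
160 [ 4.538e-01 -1.222e-01 -4.000e-04] 168 [ 0.4525 -0.1287 -0.0016] 176 [ 0.4513 -0.135  -0.0011] 184 [ 0.45   -0.1415 -0.001 ] 192 [ 0.4487 -0.1481 -0.0008] 200 [ 0.4503 -0.1373  0.0504] 208 [ 0.4498 -0.1394  0.0588] 216 [ 0.4493 -0.1419  0.065 ] 224 [ 0.4487 -0.1446  0.0701] 232 [ 0.4481 -0.1471  0.075 ] 240 [ 0.4468 -0.1538  0.0713] 248 [ 0.4456 -0.1598  0.0694] 256 [ 0.4443 -0.1665  0.0668] 264 [ 0.443  -0.173   0.0649] 272 [ 0.4415 -0.1808  0.0615] 280 [ 0.44   -0.1882  0.0593] 288 [ 0.4382 -0.1975  0.0547]
```

View pics/w3c.png

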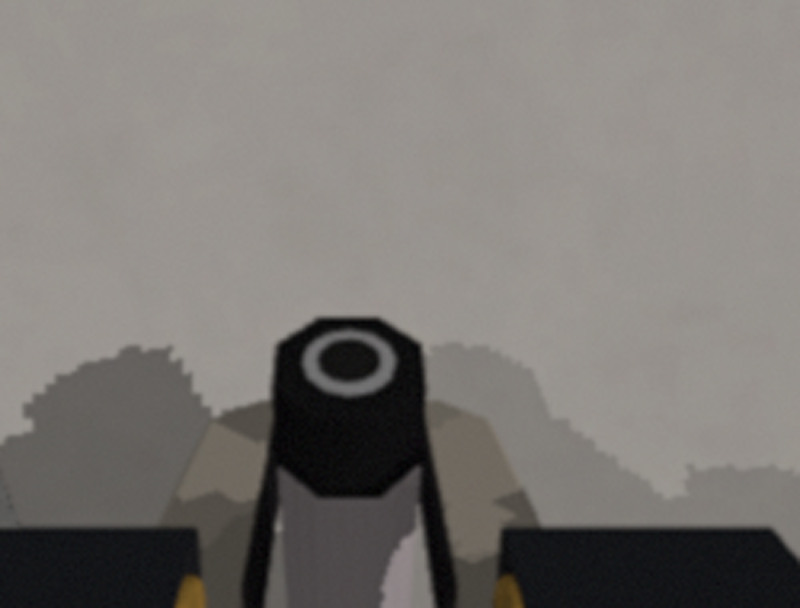

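```bash
python3 -m pendant '[[[-0.1,-0.3,0.9],0],[[-0.2,-0.7,1.8],0],[[-0.3,-1.2,2.7],0],[[-0.4,-1.8,3.5],0],[[-0.5,-2.3,4.3],0],[[-0.5,-2.3,4.3],0]]'; python3 - <<'E'
from h import *
snap('wrist','w4'); 
P=cloud('w4')
for u,v in [(261,h) for h in range(180,290,8)]: print(v,P[v,u].round(4),end=' ')
crop('w4',150,100,400,290,3.2,'w4c')
E
```

```text
clock: 5.48
tool_pos: [0.4376, -0.1901, 0.0886]
tool_rot: [0.995, -0.101, 0.001, 0.001]
force: [0.1, 0.4, -1.1]
opening: 0.0281
180 [ 0.4439 -0.1733 -0.0011] 188 [ 0.4422 -0.1816 -0.0023] 196 [ 0.4407 -0.1892 -0.0008] 204 [ 0.439  -0.1977 -0.0014] 212 [ 0.4446 -0.1639  0.1061] 220 [ 0.444  -0.1669  0.1109] 228 [ 0.4433 -0.17    0.1148] 236 [ 0.4426 -0.1736  0.1171] 244 [ 0.4419 -0.1765  0.1208] 252 [ 0.4409 -0.1819  0.1199] 260 [ 0.4388 -0.1926  0.1104] 268 [ 0.4362 -0.2061  0.0977] 276 [ 0.4329 -0.2233  0.0812] 284 [ 0.4293 -0.2425  0.0641]
```

View pics/w4c.png

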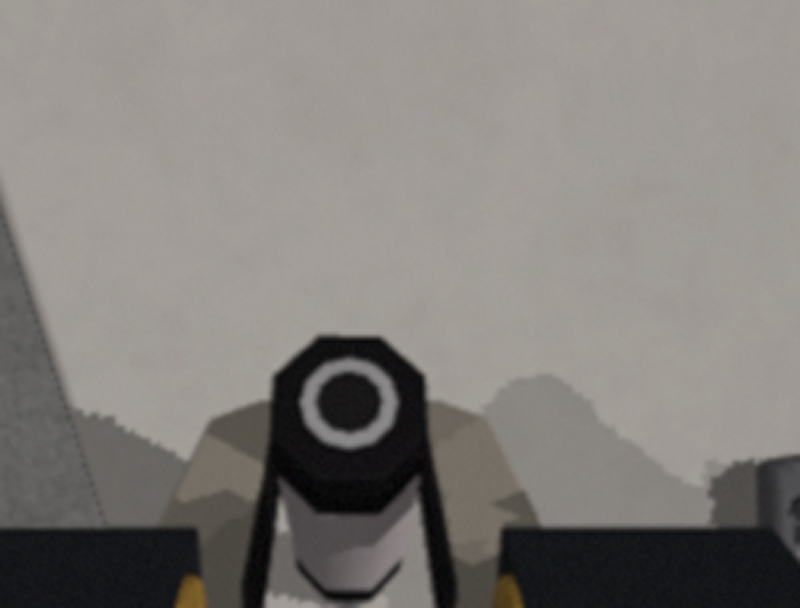

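```bash
python3 -m pendant '[[[0,0,0],0],[[0,0,0],0],[[0,0,3],0],[[0,0,8],0],[[0,-1,13],0],[[0,-4,15],0.15],[[0,-8,15],0.32],[[0,-12,15],0.5],[[0,-16,15],0.67],[[0,-19,15],0.83],[[0,-19.1,15],0.87],[[0,-19.1,15],0.87]]' 0 25; python3 - <<'E'
from h import *
for n in ['wrist','scene','top']: snap(n,n[0]+'5')
crop('w5',150,100,400,290,3.2,'w5c');crop('s5',220,50,420,230,4,'s5c')
E
```

```text
clock: 7.02
tool_pos: [0.4374, -0.3798, 0.2376]
tool_rot: [0.945, 0.328, 0.001, -0.001]
force: [0.1, 0.5, -2.5]
opening: 0.0278
```

View pics/w5c.png

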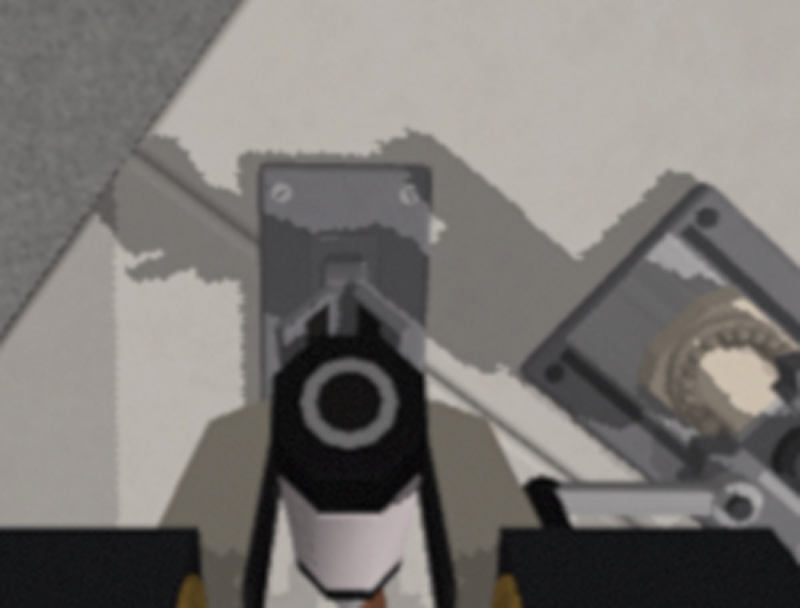

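View pics/s5c.png

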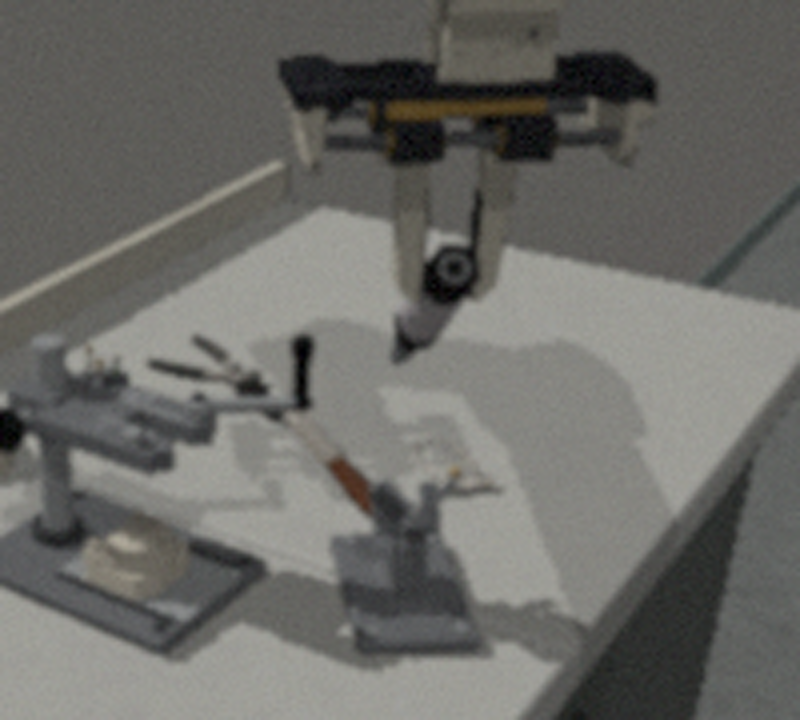

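```bash
cat >> h.py <<'E'
def hp_fit(tag,tcp,axis_yaw,rad=.06):
    """fit handpiece octagon by points near tcp: print slope and axis point at tcp xy"""
    P=cloud(tag).reshape(-1,3); ex=np.array([np.cos(axis_yaw),np.sin(axis_yaw)]); ey=np.array([-ex[1],ex[0]])
    d=P[:,:2]-tcp[:2]; a=d@ex; b=d@ey; z=P[:,2]-tcp[2]
    return a,b,z
E
python3 - <<'E'
from h import *
tcp=np.array([.4374,-.3798,.2376]); q=[.945,.328]; yaw=2*np.arctan2(q[1],q[0])+np.pi/2; print(yaw)
a,b,z=hp_fit('w5',tcp,yaw)
m=(abs(b)<.004)&(abs(a)<.08)&(z>-.06)&(z<.06)
o=np.argsort(-a[m]); 
for r_ in np.c_[a,b,z][m][o][::6]: print(r_.round(4))
E
```

```text
2.238956318789749
[ 0.0297 -0.003   0.0148]
[0.0294 0.0029 0.0142]
[ 0.0292 -0.0019  0.0152]
[0.029  0.0011 0.0148]
[ 0.0288 -0.0036  0.0141]
[0.0286 0.0034 0.0153]
[ 0.0284 -0.0036  0.0149]
[ 0.0283 -0.0007  0.0161]
[ 0.028  -0.003   0.0155]
[0.0278 0.0005 0.0164]
[0.0276 0.0011 0.0176]
[ 0.0274 -0.0007  0.0155]
[ 0.0272 -0.003   0.0166]
[0.027  0.0005 0.0176]
[ 0.0268 -0.0007  0.0187]
[0.0267 0.0022 0.0168]
[0.0265 0.004  0.0179]
[0.0263 0.0022 0.0175]
[ 0.0262 -0.003   0.0171]
[0.026  0.0011 0.0183]
[ 0.0259 -0.0036  0.0196]
[ 0.0258 -0.0018  0.0194]
[0.0255 0.0022 0.0187]
[ 0.0254 -0.0013  0.0199]
[0.0252 0.0022 0.0193]
[ 0.0249 -0.0001  0.0203]
[ 0.0247 -0.0024  0.0212]
[0.0246 0.0034 0.0195]
[ 0.0244 -0.0018  0.0206]
[ 0.0244 -0.003   0.0204]
[0.0241 0.0039 0.0213]
[0.0239 0.0005 0.0223]
[0.0237 0.0038 0.0233]
[ 0.0236 -0.0001  0.0229]
[ 0.0234 -0.0035  0.0239]
[ 0.0232 -0.0024  0.022 ]
[0.023  0.0033 0.0216]
[0.0228 0.0016 0.0226]
[0.0226 0.0033 0.0234]
[ 0.0223 -0.003   0.0215]
[ 0.0222 -0.0012  0.0226]
[0.0221 0.0028 0.021 ]
[0.0219 0.001  0.0247]
[ 0.0218 -0.0035  0.0231]
[
[... 2766 characters left out ...]
-0.0248 -0.0034  0.0015]
[-0.0263 -0.0035  0.0004]
[-0.0271 -0.0006 -0.0007]
[-0.0287 -0.0035 -0.0019]
[-0.0293 -0.0006 -0.0028]
[-0.0308 -0.0028 -0.0037]
[-0.0316 -0.0035 -0.0048]
[-0.0332 -0.0021 -0.006 ]
[-0.0341  0.003  -0.0073]
[-0.0356  0.0008 -0.0083]
[-0.0374  0.0024 -0.0096]
[-0.0382 -0.0029 -0.0108]
[-0.04    0.0024 -0.012 ]
[-0.0407  0.0001 -0.013 ]
[-0.043   0.0009 -0.0149]
[-0.0437 -0.0014 -0.016 ]
[-0.0456 -0.0006 -0.0173]
[-0.0479 -0.003  -0.0192]
[-0.0482  0.0034 -0.0198]
[-0.051   0.0026 -0.0223]
[-0.0515  0.0034 -0.023 ]
[-0.0546 -0.0031 -0.0259]
[-0.0558 -0.0006 -0.0262]
[-0.0572  0.0036 -0.0282]
[-0.0594 -0.0015 -0.0298]
[-0.06    0.0002 -0.0306]
[-0.0629 -0.0032 -0.0331]
```

```bash
python3 -m pendant '[[[-0.1,0,-4],0],[[-0.1,0,-8],0],[[-0.1,0,-10.5],0],[[-0.1,0,-11.3],0],[[-0.1,0,-11.3],0]]'; python3 -m pendant '[[[0,0,-0.2],0],[[0,0,-0.5],0],[[0,0,-0.8],0],[[0,0,-0.8],0]]'; python3 - <<'E'
from h import *
for n in ['wrist','scene']: snap(n,n[0]+'6')
crop('s6',220,80,420,230,4,'s6c')
print(r.observe()['tool_pos'])
E
```

```text
clock: 7.8
tool_pos: [0.4366, -0.3792, 0.1254]
tool_rot: [0.945, 0.328, 0.001, -0.0]
force: [-2.2, -0.6, -2.8]
opening: 0.0279
clock: 8.3
tool_pos: [0.437, -0.3809, 0.1184]
tool_rot: [0.945, 0.328, 0.001, 0.001]
force: [-3.4, -4.7, 4.1]
opening: 0.0274
[ 0.4369897  -0.38090202  0.11840047]
```

View pics/s6c.png

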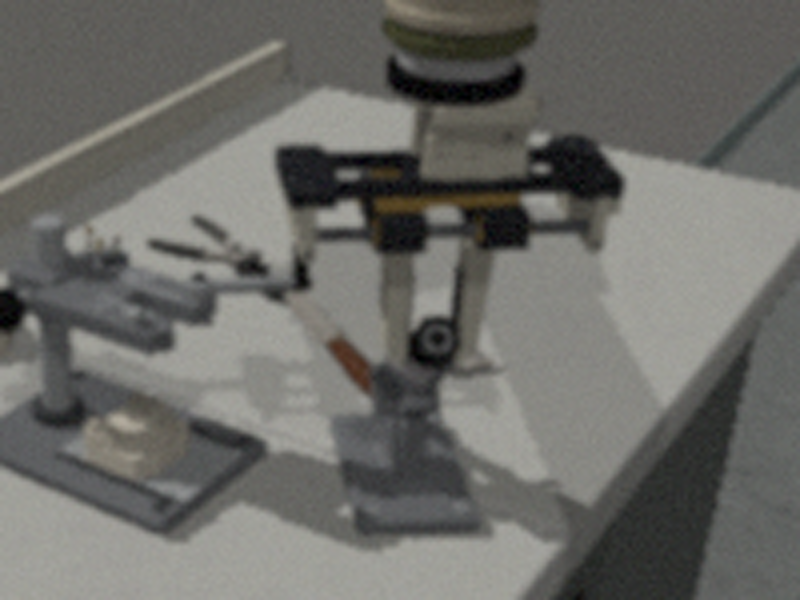

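View pics/w6.png

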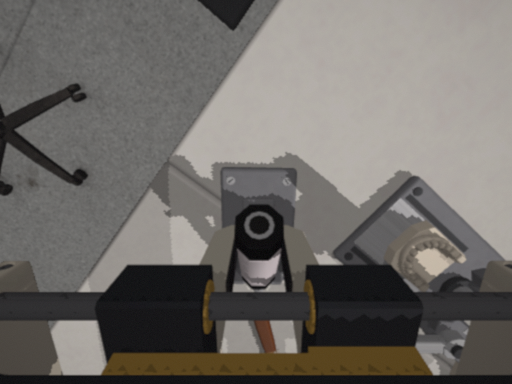

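```bash
python3 -m pendant '[[[0,0,0],0],[[0,0,0],0],[[0,0,0],0]]' 0 3; python3 -m pendant '[[[0,0,0],0],[[0,0,0],0],[[0,0,0],0],[[0,0,0],0],[[0,0,0],0]]' 6 10; python3 - <<'E'
from h import *
for n in ['wrist','scene']: snap(n,n[0]+'7')
o=r.observe(); tcp=o['tool_pos']; q=o['tool_rot']; yaw=2*np.arctan2(q[1],q[0])+np.pi/2
a,b,z=hp_fit('w7',tcp,yaw); m=(abs(b)<.004)&(z>-.05)&(z<.06)
l=m&(a<.004)&(a>-.06); p=np.polyfit(a[l],z[l],1); print(tcp,yaw,'line',p,np.degrees(np.arctan(p[0])),'lateral',)
i=np.argmax(np.where(m&(abs(a)<.05),z,-1)); print('rear top corner',a[i],z[i])
h=(abs(a)<.05)&(abs(b)<.02)&(abs(z-p[0]*a-p[1])<.0015); print('b range top flat',np.percentile(b[h],[2,98]))
E
```

```text
clock: 8.78
tool_pos: [0.4372, -0.3809, 0.1185]
tool_rot: [0.945, 0.328, 0.001, 0.001]
force: [-1.8, -1.4, 0.6]
opening: 0.0283
clock: 9.4
tool_pos: [0.4372, -0.3809, 0.1185]
tool_rot: [0.945, 0.328, 0.001, 0.001]
force: [0.4, -0.2, 1.2]
opening: 0.0598
[ 0.43722157 -0.38087145  0.11850824] 2.238596057975802 line [0.89884435 0.02362254] 41.950609377929034 lateral
rear top corner 0.010020828896561711 0.0323854002841277
b range top flat [-0.00681529  0.00660059]
```

View pics/w7.png

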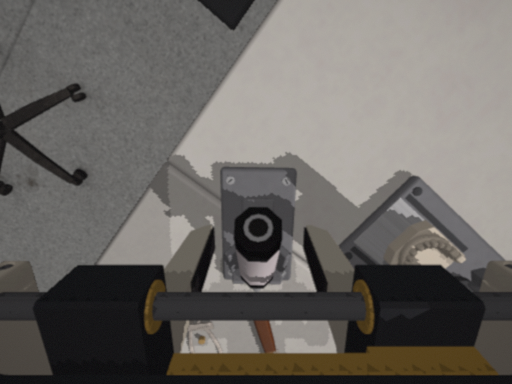

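```bash
python3 -m pendant '[[[-0.3,0.3,-0.2],0],[[-0.4,0.55,-0.6],0],[[-0.4,0.55,-0.6],0]]'; python3 -m pendant '[[[0,0,0],0],[[0,0,0],0],[[0,0,0],0],[[0,0,0],0],[[0,0,0],0],[[0,0,0],0]]' 0 25
```

```text
clock: 9.88
tool_pos: [0.4329, -0.375, 0.1121]
tool_rot: [0.945, 0.328, 0.001, 0.001]
force: [1.1, 0.2, -1.3]
opening: 0.0601
clock: 10.62
tool_pos: [0.4323, -0.3754, 0.1121]
tool_rot: [0.945, 0.328, 0.0, 0.001]
force: [-4.2, -2.2, 2.2]
opening: 0.0281
```

```bash
python3 -m pendant '[[[0,0,2],0],[[0,0,6],0],[[0,0,11],0],[[0,0,16],0],[[0,0,17],0],[[0,0,17],0]]'; python3 -m pendant '[[[0,0,0],0],[[0,0,0],0],[[0,0,0],0],[[0,0,0],0]]' 0 4; python3 - <<'E'
from h import *
for n in ['scene']: snap(n,n[0]+'8')
crop('s8',220,20,420,170,4,'s8c'); print(r.observe()['joint_pos'].round(2))
E
```

```text
clock: 11.38
tool_pos: [0.4323, -0.3752, 0.2819]
tool_rot: [0.945, 0.328, 0.0, 0.001]
force: [-0.0, 0.3, -2.1]
opening: 0.0277
clock: 11.88
tool_pos: [0.4323, -0.3751, 0.2815]
tool_rot: [0.945, 0.328, 0.0, 0.001]
force: [0.5, -1.0, -2.5]
opening: 0.0282
[ 1.08  0.41 -0.64  1.86  0.29  0.97  0.97]
```

View pics/s8c.png

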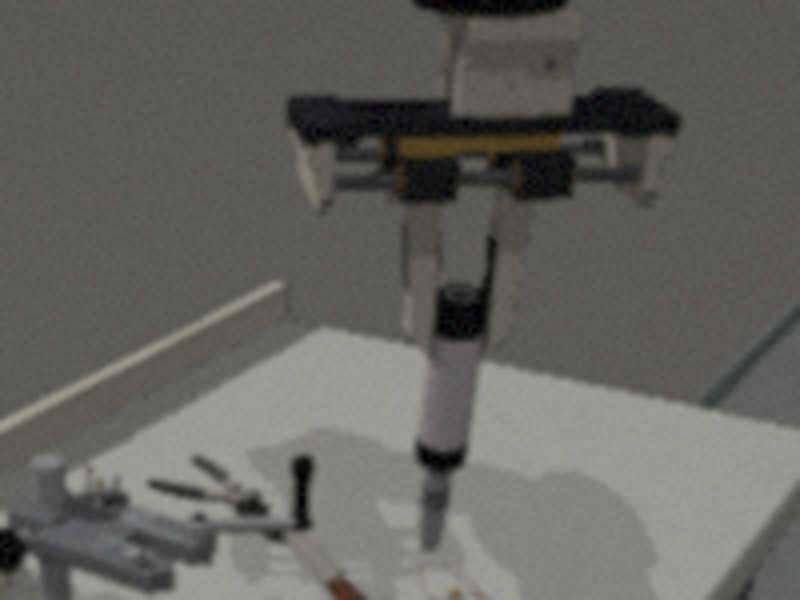

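```bash
cat >> h.py <<'E'
def hang(tag,tcp,x0,y0,x1,y1):
    from scipy.optimize import least_squares
    P=cloud(tag)[y0:y1,x0:x1].reshape(-1,3); V=load(tag)[2]; cam=-V[:3,:3].T@V[:3,3]
    d=np.linalg.norm(P[:,:2]-tcp[:2],axis=1); zr=P[:,2]-(tcp[2]+.017)
    P=P[(d<.09)&(zr<-.025)&(zr>-.150)]
    # fit: axis through (px,py) at z0, slopes sx,sy; housing radius 14.5 above shoulder, neck 8.5
    z0=tcp[2]+.017
    def f(p,full=False):
        ax=np.array([p[2],p[3],1.]); L=np.linalg.norm(ax); ax/=L; o=np.array([p[0],p[1],z0])
        q=P-o; s=q@ax; rr=np.linalg.norm(q-s[:,None]*ax,axis=1)
        sh=-p[4]; R=np.where(s>sh,.0146,np.where(s>sh-.036,.0085,.0085-.0035*np.clip((sh-.036-s)/.026,0,1)))
        return rr-R
    best=None
    for sh in [.075,.08,.085,.09,.095]:
        g=lambda p:f([*p,sh]); sol=least_squares(g,[tcp[0],tcp[1],0.05,0.05],loss='soft_l1',f_scale=.001)
        if best is None or sol.cost<best[0]: best=(sol.cost,sh,sol.x)
    return len(P),best
E
python3 - <<'E'
from h import *
o=r.observe(); n,(c,sh,p)=hang('s8',o['tool_pos'],220,20,420,190); print(n,c,sh,p,o['tool_pos'], 'dir(top lean)',np.degrees(np.arctan(np.hypot(p[2],p[3]))),np.arctan2(p[3],p[2]))
E
```

```text
477 0.0001958573278141129 0.09 [ 0.43052879 -0.37597412 -0.06658375  0.0830949 ] [ 0.43227934 -0.3751523   0.28165967] dir(top lean) 6.07799764370249 2.2463280426318653
```

```bash
python3 - <<'E'
from h import *
snap('top','t9')
for t in ['top0','t9','w1','scene0','s8']:
    P=cloud(t).reshape(-1,3); m=(P[:,0]>.55)&(P[:,0]<.72)&(P[:,1]>-.41)&(P[:,1]<-.26)&(abs(P[:,2]-.130)<.003)
    F=P[m]; out=[]
    for xa,xb in [(.585,.605),(.605,.625),(.625,.645),(.645,.665)]:
        y=F[(F[:,0]>xa)&(F[:,0]<xb)][:,1]
        if len(y)<10: continue
        L=y[y>-.33];R=y[y<-.33]; out.append([*np.percentile(y,[1,99]).round(4),round(np.percentile(R,98),4) if len(R) else None,round(np.percentile(L,2),4) if len(L) else None])
    fl=F[(F[:,1]>-.315)&(F[:,1]<-.30)][:,0]; fr=F[(F[:,1]>-.355)&(F[:,1]<-.345)][:,0]; mid=F[abs(F[:,1]+.33)<.004][:,0]
    print(t,out,'front L',np.percentile(fl,2).round(4),'slot end',np.percentile(mid,[1,3,6]).round(4) if len(mid) else None, 'R',np.percentile(fr,2).round(4))
    # post
    q=P[(P[:,2]>.15)&(P[:,2]<.19)&(abs(P[:,0]-.535)<.02)&(abs(P[:,1]+.393)<.02)]; print('post',len(q),q.mean(0).round(4) if len(q) else None)
E
python3 - <<'E'
from h import *
crop('t9',260,95,345,195,6,'t9c')
E
```

```text
top0 [[np.float64(-0.3631), np.float64(-0.2942), np.float64(-0.3399), np.float64(-0.3176)], [np.float64(-0.3636), np.float64(-0.2948), np.float64(-0.3368), np.float64(-0.3181)], [np.float64(-0.3644), np.float64(-0.2953), np.float64(-0.3309), np.float64(-0.3283)], [np.float64(-0.3645), np.float64(-0.2957), np.float64(-0.3315), np.float64(-0.3291)]] front L 0.5787 slot end [0.6254 0.6267 0.627 ] R 0.5748
post 38 [ 0.5347 -0.3932  0.176 ]
t9 [[np.float64(-0.3631), np.float64(-0.2919), np.float64(-0.3397), np.float64(-0.3176)], [np.float64(-0.3637), np.float64(-0.2949), np.float64(-0.3345), np.float64(-0.3248)], [np.float64(-0.364), np.float64(-0.2953), np.float64(-0.3311), np.float64(-0.3286)], [np.float64(-0.3648), np.float64(-0.2958), np.float64(-0.3315), np.float64(-0.3291)]] front L 0.5808 slot end [0.6244 0.6248 0.6274] R 0.5763
post 5 [ 0.5377 -0.3984  0.181 ]
w1 [[np.float64(-0.3619), np.float64(-0.2923), np.float64(-0.3383), np.float64(-0.3163)], [np.float64(-0.3638), np.float64(-0.293), np.float64(-0.339), np.float64(-0.318)], [np.float64(-0.3641), np.float64(-0.294), np.float6
[... 384 characters left out ...]
76)], [np.float64(-0.3638), np.float64(-0.2952), np.float64(-0.3313), np.float64(-0.3282)], [np.float64(-0.3648), np.float64(-0.2948), np.float64(-0.3324), np.float64(-0.3295)]] front L 0.578 slot end [0.6223 0.623  0.6238] R 0.5759
post 57 [ 0.5327 -0.3927  0.1691]
s8 [[np.float64(-0.3612), np.float64(-0.2924), np.float64(-0.34), np.float64(-0.3175)], [np.float64(-0.3655), np.float64(-0.2945), np.float64(-0.3335), np.float64(-0.3258)], [np.float64(-0.3657), np.float64(-0.2942), np.float64(-0.332), np.float64(-0.3296)], [np.float64(-0.3639), np.float64(-0.2949), np.float64(-0.331), np.float64(-0.3288)]] front L 0.5765 slot end [0.6232 0.624  0.6244] R 0.5747
post 58 [ 0.5327 -0.3928  0.1692]
```

View pics/t9c.png

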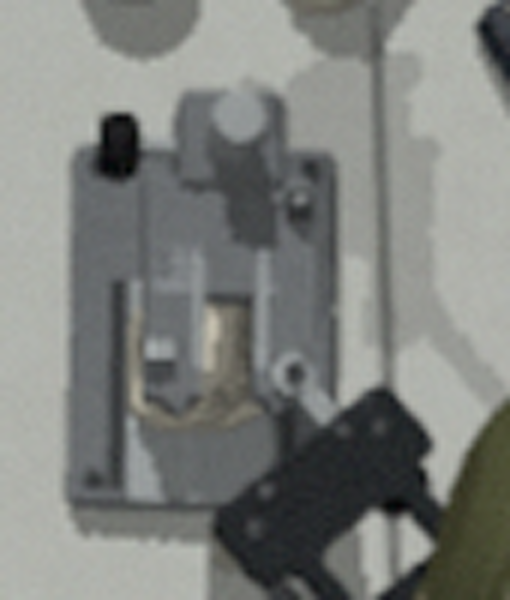

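```bash
python3 -m pendant '[[[0,0,0],0],[[1,1,0],0.1],[[3,2,0],0.28],[[5,3,0],0.46],[[7,4,0],0.64],[[9,4.8,0],0.8],[[9.9,4.8,0],0.88],[[9.9,4.8,-2],0.88],[[9.9,4.8,-4.5],0.88],[[9.9,4.8,-5.7],0.88],[[9.9,4.8,-5.7],0.88]]' 0 15; python3 - <<'E'
from h import *
for n in ['scene','wrist','top']: snap(n,n[0]+'10')
crop('s10',200,20,400,220,4,'s10c')
o=r.observe(); t=o['tool_pos']; n,(c,sh,p)=hang('s10',t,220,40,420,230); print(n,c,sh,p,t,o['tool_rot'], np.degrees(np.arctan(np.hypot(p[2],p[3]))),np.arctan2(p[3],p[2]))
print('shoulder',p[0]-sh*p[2],p[1]-sh*p[3],t[2]+.017-sh, 'block',w('top0',286.7,153.7),w('s10',0,0,1)*0)
E
```

```text
clock: 13.35
tool_pos: [0.5304, -0.3272, 0.2236]
tool_rot: [0.716, 0.699, 0.0, -0.0]
force: [-0.9, 0.0, -1.8]
opening: 0.0285
899 0.01867662095536812 0.095 [ 0.49458937 -0.32787161 -0.71334565  0.03564176] [ 0.53167701 -0.32723377  0.22547511] [0.71537674 0.69873687 0.00095152 0.00141582] 35.53577271781156 3.0916699442866333
shoulder 0.5623572043108083 -0.33125757654519333 0.1474751067087289 block [ 0.59809578 -0.30093118  0.13588282] [ 0. -0.  0.]
```

View pics/s10c.png

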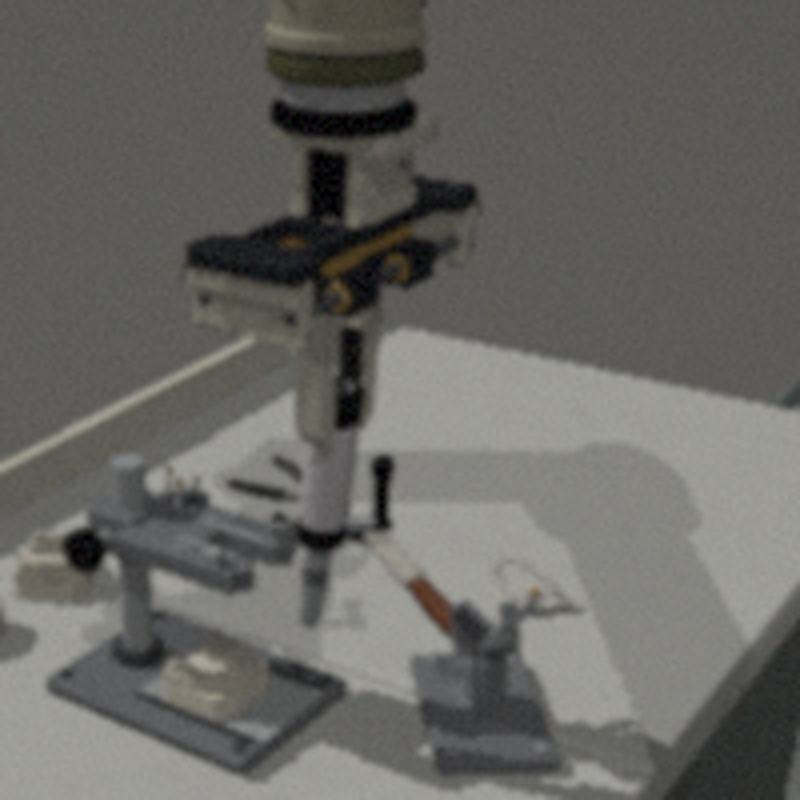

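```bash
python3 - <<'E'
from h import *
o=r.observe(); t=o['tool_pos']; n,(c,sh,p)=hang('s10',t,273,130,291,178); print(n,c,sh,p,t, np.degrees(np.arctan(np.hypot(p[2],p[3]))),np.arctan2(p[3],p[2]))
print('shoulder',p[0]-sh*p[2],p[1]-sh*p[3],t[2]+.017-sh)
crop('w10',150,100,400,290,3.2,'w10c')
E
```

```text
459 0.001644314433482895 0.095 [ 0.52793025 -0.32827168 -0.11310154  0.00492743] [ 0.53167701 -0.32723377  0.22547511] 6.458888778240756 3.0980537864750324
shoulder 0.5386748921753771 -0.3287397835895756 0.1474751067087289
```

View pics/w10c.png

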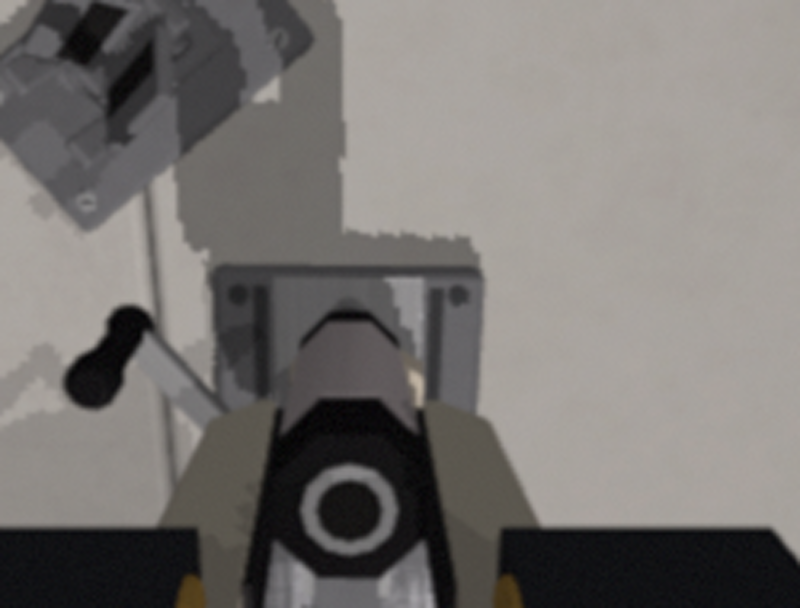

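```bash
python3 -m pendant '[[[1.5,0,0],0],[[3,0,0],0],[[4,-0.1,0],0],[[5,-0.1,0],0],[[6,-0.1,0],0],[[6.8,-0.1,0],0],[[6.8,-0.1,0],0]]'; python3 - <<'E'
from h import *
for n in ['scene','top']: snap(n,n[0]+'11')
crop('s11',200,60,340,200,5.5,'s11c');crop('t11',250,95,345,195,6,'t11c')
o=r.observe(); print(o['tool_pos'],o['force'])
E
```

```text
clock: 14.38
tool_pos: [0.6002, -0.328, 0.2254]
tool_rot: [0.715, 0.699, 0.001, 0.001]
force: [0.1, -0.4, -2.1]
opening: 0.028
[ 0.59939649 -0.32825501  0.22533964] [-0.25912036 -0.31061152 -2.35685107]
```

View pics/s11c.png

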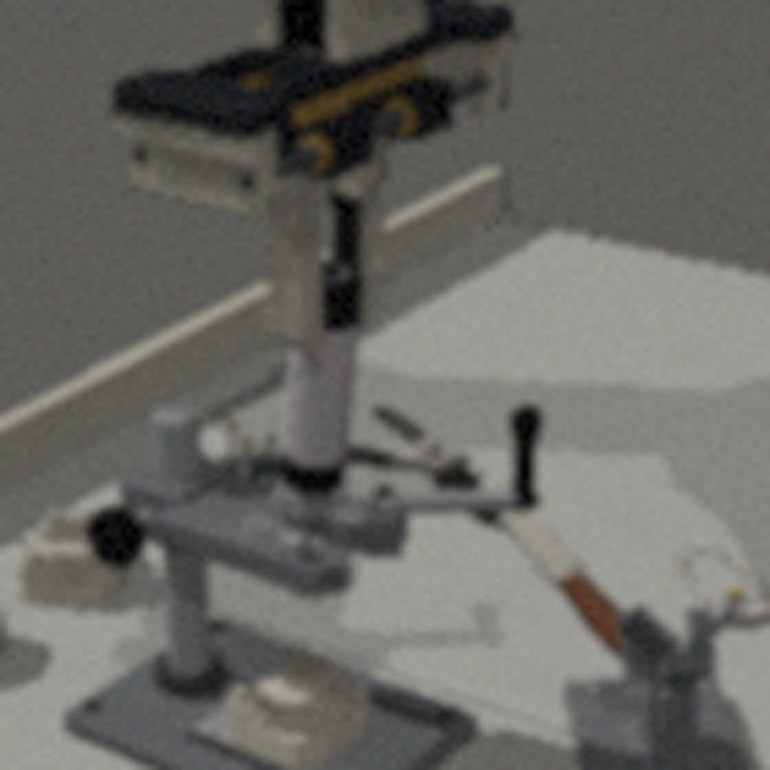

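```bash
python3 -m pendant '[[[0,0,0],0],[[0,0,0],0],[[0.4,0,0],0],[[0.8,0,0],0],[[1.2,-0.05,0],0],[[1.6,-0.05,0],0],[[1.6,-0.05,0],0]]' 0 4; python3 - <<'E'
from h import *
for n in ['scene','top']: snap(n,n[0]+'12')
crop('s12',200,60,340,200,5.5,'s12c')
o=r.observe(); t=o['tool_pos']; print(t,o['force'])
E
```

```text
clock: 15.35
tool_pos: [0.6159, -0.3286, 0.2253]
tool_rot: [0.715, 0.699, 0.001, 0.001]
force: [0.3, 0.7, -2.0]
opening: 0.0282
[ 0.61552837 -0.3286119   0.22528333] [ 0.07144771  0.5066294  -2.35516799]
```

View pics/s12c.png

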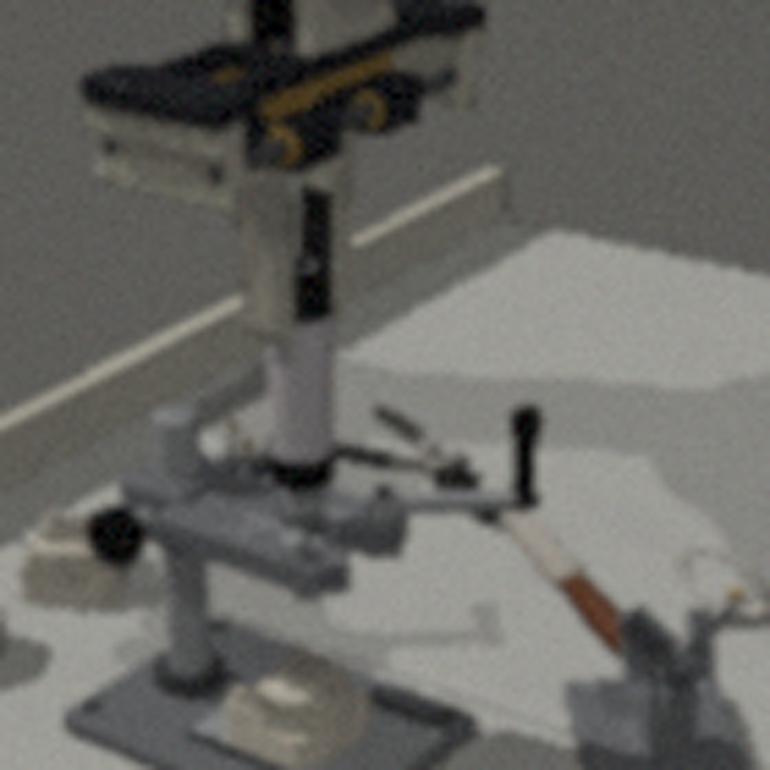

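```bash
python3 -m pendant '[[[0,0,-0.5],0],[[0,0,-1],0],[[0,0,-1.4],0],[[0,0,-1.7],0],[[0,0,-1.7],0]]';python3 -m pendant '[[[0,0,-0.2],0],[[0,0,-0.4],0],[[0,0,-0.6],0],[[0,0,-0.6],0]]'; python3 - <<'E'
from h import *
for n in ['scene','top']: snap(n,n[0]+'13')
crop('s13',200,60,340,200,5.5,'s13c')
o=r.observe(); t=o['tool_pos']; print(t,o['force'])
n,(c,sh,p)=hang('s13',t,244,114,264,152); print(n,c,sh,p, np.degrees(np.arctan(np.hypot(p[2],p[3]))))
E
```

```text
clock: 16.08
tool_pos: [0.6154, -0.3286, 0.208]
tool_rot: [0.715, 0.699, 0.001, 0.001]
force: [0.4, 0.5, -1.7]
opening: 0.0281
clock: 16.58
tool_pos: [0.6159, -0.3286, 0.2026]
tool_rot: [0.715, 0.699, 0.001, 0.002]
force: [0.0, -0.1, 2.1]
opening: 0.0276
[ 0.61582701 -0.32866338  0.20253187] [0.27080002 0.48468795 3.0721765 ]
268 0.0011225052821967657 0.095 [ 0.55154558 -0.30079745 -1.10697393  0.51535607] 50.68383481540282
```

View pics/s13c.png

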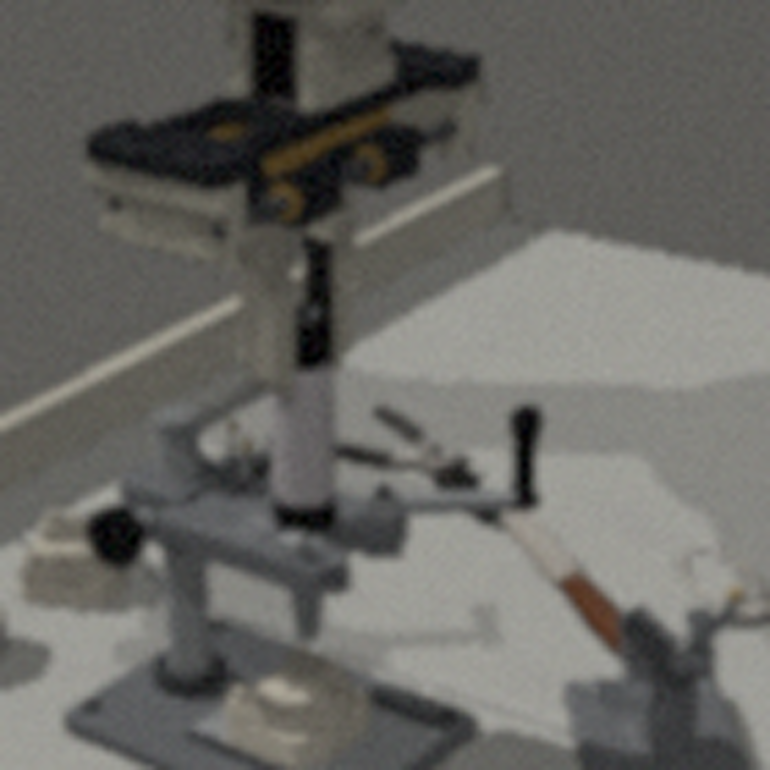

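```bash
python3 -m pendant '[[[0,0,0],0],[[0,0,0],0],[[0,0,0],0],[[0,0,0],0]]' 5 10; python3 -m pendant '[[[0,0,3],0],[[0,0,8],0],[[0,0,13],0],[[-3,0,14],0],[[-9,0,14],0],[[-15,0,14],0],[[-15,0,14],0]]' 5;  python3 - <<'E'
from h import *
for n in ['scene','top','wrist']: snap(n,n[0]+'14')
crop('s14',200,60,340,200,5.5,'s14c')
t=np.array([.6159,-.3286,.2026])
P=cloud('s14')[110:152,240:268].reshape(-1,3); m=(P[:,2]>.138)&(P[:,2]<.23)&(np.linalg.norm(P[:,:2]-t[:2],axis=1)<.04); Q=P[m]
from scipy.optimize import least_squares
f=lambda p:np.linalg.norm(Q[:,:2]-np.c_[p[0]+p[2]*(Q[:,2]-.13),p[1]+p[3]*(Q[:,2]-.13)],axis=1)-.0146
s=least_squares(f,[*t[:2],0,0],loss='soft_l1',f_scale=.001); print(len(Q),s.x,np.abs(s.fun).mean(),'top z',np.percentile(Q[:,2],99.5))
Pt=cloud('t14').reshape(-1,3); q=Pt[(Pt[:,2]>.2)&(Pt[:,2]<.245)&(np.linalg.norm(Pt[:,:2]-t[:2],axis=1)<.03)]; print('top',len(q),q.mean(0) if len(q) else 0)
E
```

```text
clock: 17.18
tool_pos: [0.6158, -0.3286, 0.2024]
tool_rot: [0.715, 0.699, 0.001, 0.001]
force: [0.2, 0.0, -0.4]
opening: 0.0498
clock: 18.05
tool_pos: [0.4615, -0.3298, 0.3426]
tool_rot: [0.717, 0.697, -0.001, 0.001]
force: [1.4, -0.4, 0.0]
opening: 0.0501
375 [ 0.61296327 -0.33017822  0.0011137   0.00484145] 0.001037062297813787 top z 0.2294797306708805
top 152 [ 0.61143069 -0.32542061  0.22855868]
```

View pics/s14c.png

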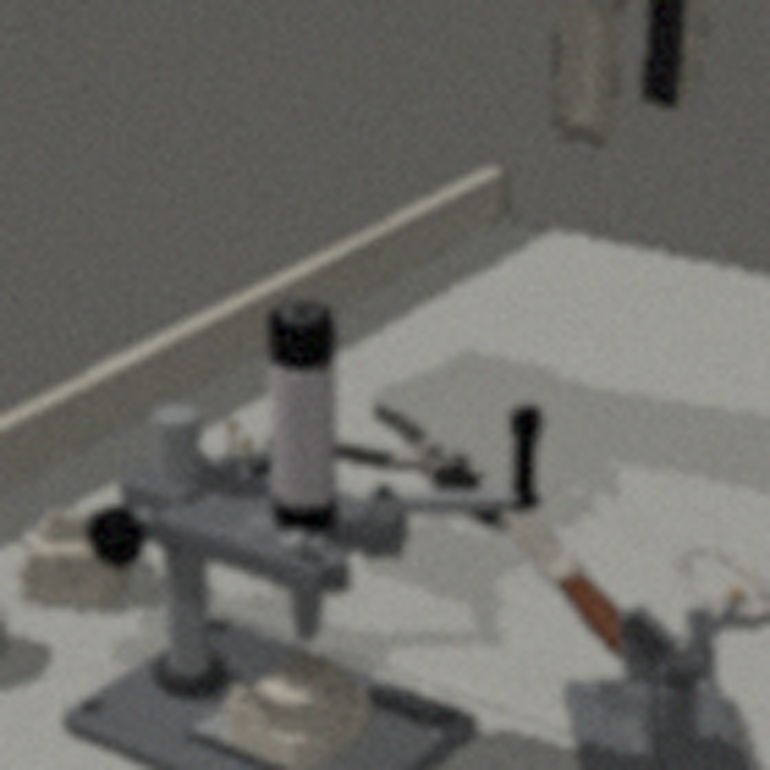

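View pics/t14.png

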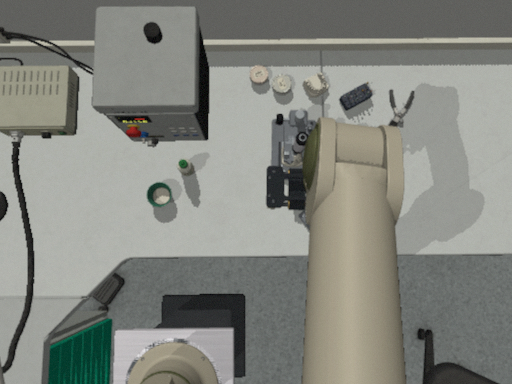

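```bash
python3 -m pendant '[[[2,-4,0],0],[[5,-8,0],0],[[6.95,-10.4,-3],0],[[6.95,-10.4,-7],0],[[6.95,-10.4,-9],0],[[6.95,-10.4,-9],0],[[6.95,-10.4,-9],0]]' 0 10;  python3 - <<'E'
from h import *
for n in ['scene','wrist']: snap(n,n[0]+'15')
print(r.observe()['tool_pos'],r.observe()['opening'])
crop('s15',220,40,360,180,5.5,'s15c')
E
```

```text
clock: 19.08
tool_pos: [0.5371, -0.4325, 0.2545]
tool_rot: [0.715, 0.699, 0.002, 0.003]
force: [0.5, -0.4, 0.6]
opening: 0.0005
[ 0.53674635 -0.43286651  0.25469293] 0.0002690528826670263
```

View pics/s15c.png

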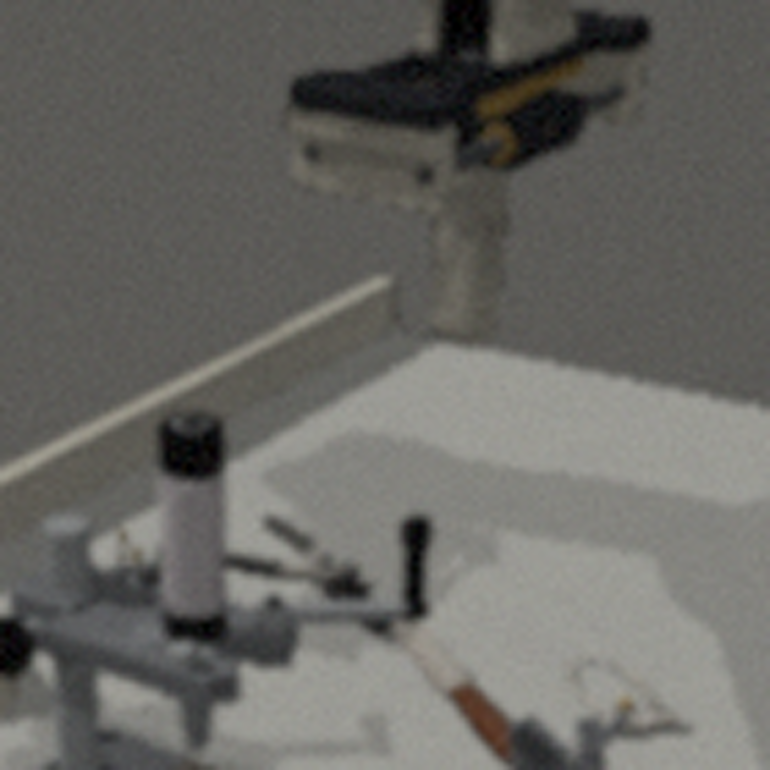

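View pics/w15.png

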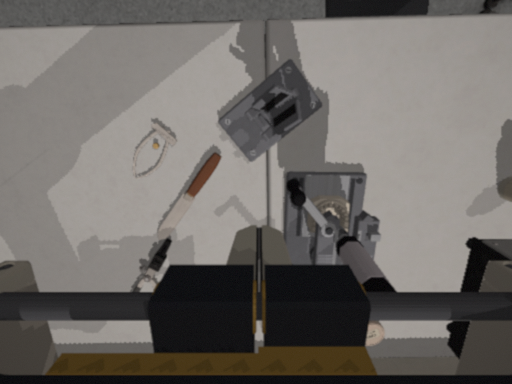

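```bash
python3 -m pendant '[[[-0.5,-0.1,-3],0],[[-0.5,-0.1,-7],0],[[-0.5,-0.1,-9.1],0],[[-0.5,-0.1,-9.1],0]]'; python3 -m pendant '[[[-0.1,1,0],0],[[-0.1,2,0],0],[[-0.1,3,0],0],[[-0.1,4,0],0],[[-0.1,5,0],0],[[-0.1,5,0],0]]'; python3 - <<'E'
from h import *
for n in ['scene','wrist']: snap(n,n[0]+'16')
crop('s16',220,40,360,180,5.5,'s16c')
P=cloud('s16').reshape(-1,3);q=P[(P[:,2]>.15)&(P[:,2]<.19)&(P[:,0]>.50)&(P[:,0]<.6)&(P[:,1]>-.42)&(P[:,1]<-.345)];print(len(q),q.mean(0))
E
```

```text
clock: 19.68
tool_pos: [0.5315, -0.4337, 0.1632]
tool_rot: [0.715, 0.699, 0.001, 0.003]
force: [-0.3, 0.1, 0.7]
opening: 0.0005
clock: 20.42
tool_pos: [0.531, -0.3823, 0.1635]
tool_rot: [0.715, 0.699, 0.002, 0.003]
force: [-0.1, 0.8, 0.7]
opening: 0.0003
147 [ 0.52228983 -0.36823377  0.17546389]
```

View pics/s16c.png

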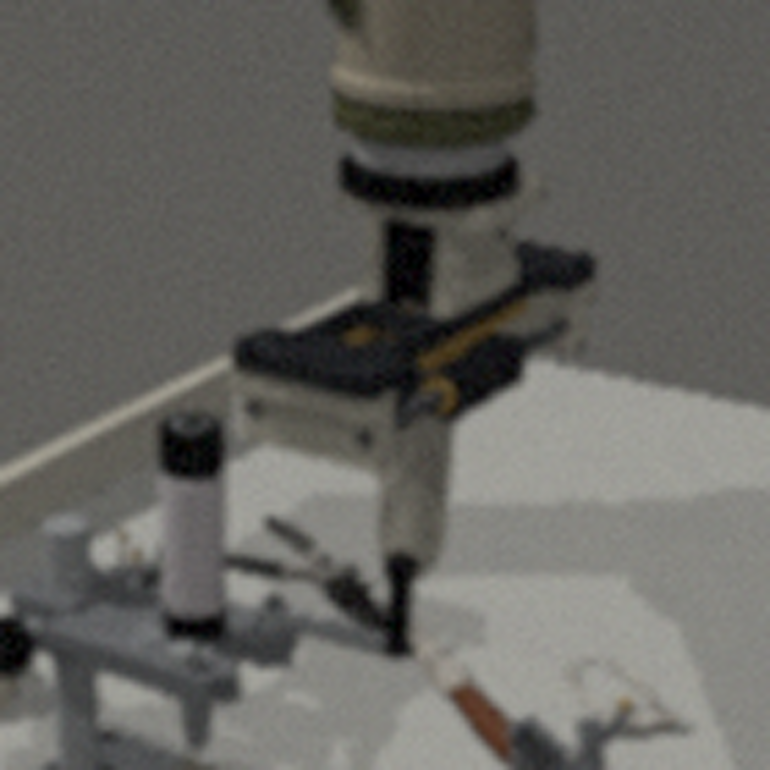

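View pics/w16.png

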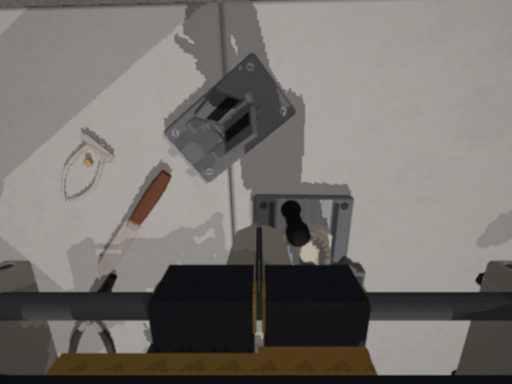

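```bash
python3 -m pendant '[[[-0.2,0.9,0],0],[[-0.2,1.8,0],0],[[0,2.7,0],0],[[0.3,3.6,0],0],[[0.7,4.5,0],0],[[0.7,4.5,0],0]]'; python3 - <<'E'
from h import *
for n in ['scene','wrist']: snap(n,n[0]+'17')
crop('w17',150,150,400,300,3.2,'w17c')
P=cloud('s17').reshape(-1,3);q=P[(P[:,2]>.145)&(P[:,2]<.16)&(P[:,0]>.50)&(P[:,0]<.59)&(P[:,1]>-.36)&(P[:,1]<-.27)];print(len(q),q.mean(0))
E
```

```text
clock: 21.28
tool_pos: [0.5386, -0.3373, 0.1635]
tool_rot: [0.715, 0.7, 0.002, 0.003]
force: [-0.7, -0.1, -0.5]
opening: 0.0007
27 [ 0.53301884 -0.31182794  0.15222656]
```

View pics/w17c.png

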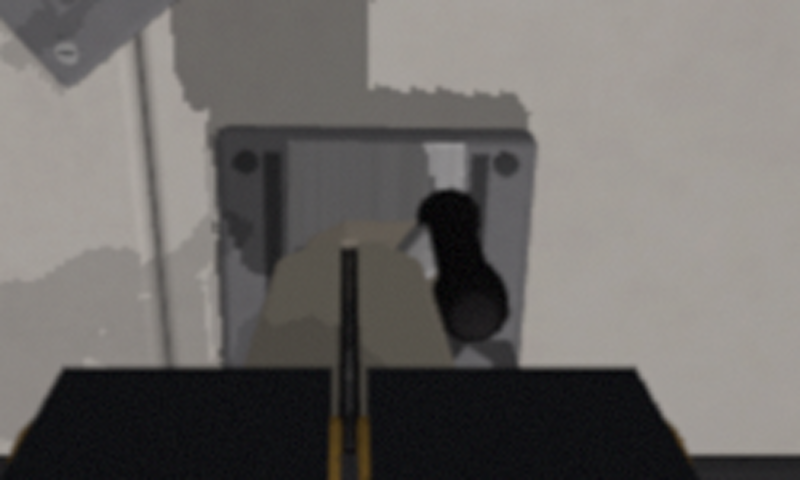

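View pics/s17.png

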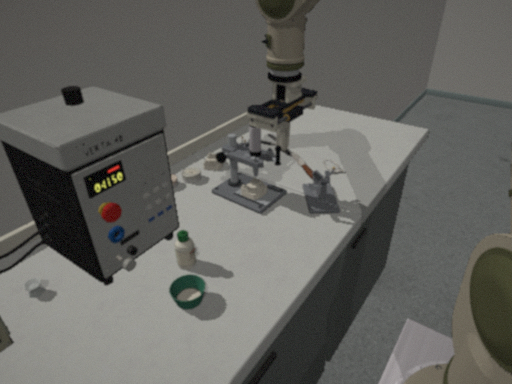

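```bash
python3 -m pendant '[[[-1.5,-0.5,0],0],[[-3.3,-0.3,0],0],[[-3.3,2,0],0],[[-3.3,4,0],0],[[-3.3,4,0],0]]'; python3 -m pendant '[[[1,0,0],0],[[2,0.2,0],0],[[3,0.5,0],0],[[4,0.8,0],0],[[5,1,0],0],[[5.6,1,0],0],[[5.6,1,0],0]]'; python3 - <<'E'
from h import *
for n in ['scene','wrist']: snap(n,n[0]+'18')
crop('w18',150,150,400,300,3.2,'w18c');crop('s18',200,80,320,200,6,'s18c')
E
```

```text
clock: 22.0
tool_pos: [0.5048, -0.2968, 0.1637]
tool_rot: [0.714, 0.7, 0.002, 0.003]
force: [0.1, -0.3, 0.7]
opening: 0.0004
clock: 22.88
tool_pos: [0.5616, -0.2872, 0.1637]
tool_rot: [0.714, 0.7, 0.002, 0.003]
force: [0.5, -0.1, 0.2]
opening: 0.0007
```

View pics/w18c.png

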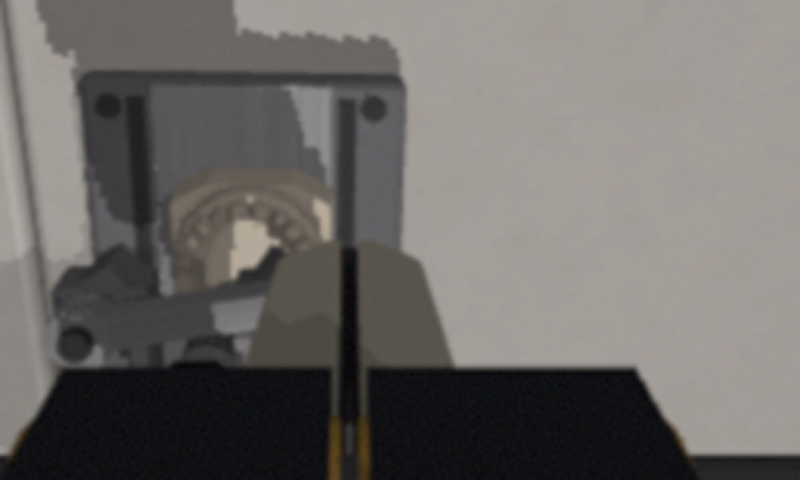

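View pics/s18c.png

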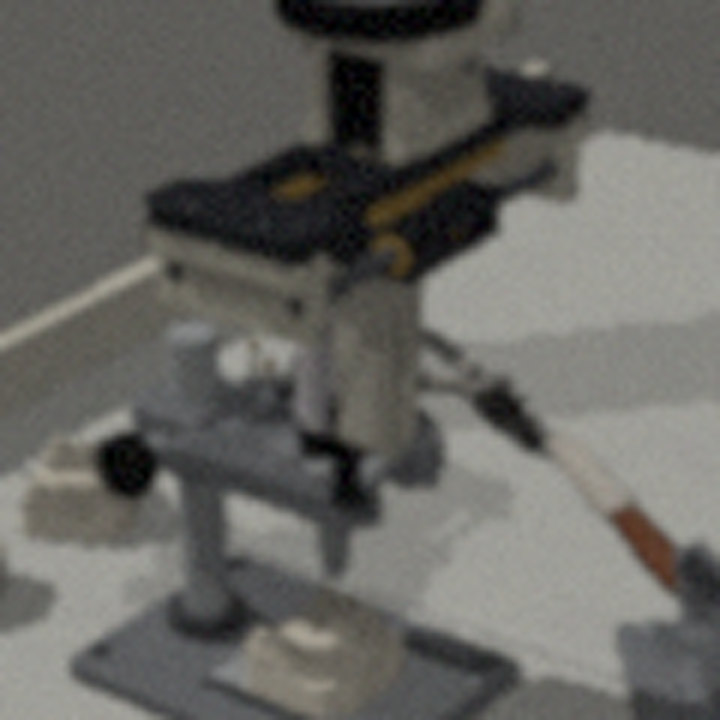

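```bash
python3 -m pendant '[[[0.5,0.2,0],0],[[1,0.2,0],0],[[1.4,0.2,0],0],[[1.6,0.2,0],0],[[1.6,0.2,0],0]]';  python3 -m pendant '[[[0.1,0,0],0],[[0.2,0,0],0],[[0.2,0,0],0]]'
```

```text
clock: 23.6
tool_pos: [0.5749, -0.2851, 0.1635]
tool_rot: [0.714, 0.7, -0.0, 0.001]
force: [-9.1, 1.5, 6.8]
opening: 0.0003
clock: 23.98
tool_pos: [0.5749, -0.2851, 0.1635]
tool_rot: [0.715, 0.7, -0.002, 0.0]
force: [-8.9, 1.4, 6.0]
opening: 0.0004
```

```bash
python3 -m pendant '[[[-1,0,0],0],[[-4,0,0],0],[[-8,0,3],0],[[-12,0,10],0],[[-14,2,14],0],[[-14,2,14],0]]'; python3 - <<'E'
from h import *
for n in ['scene','wrist']: snap(n,n[0]+'19')
crop('w19',200,150,400,300,4,'w19c');crop('s19',200,80,320,200,6,'s19c')
t=np.array([.614,-.329])
P=cloud('s19')[100:160,230:280].reshape(-1,3); m=(P[:,2]>.145)&(P[:,2]<.23)&(np.linalg.norm(P[:,:2]-t[:2],axis=1)<.022); Q=P[m]
from scipy.optimize import least_squares
f=lambda p:np.linalg.norm(Q[:,:2]-np.c_[p[0]+p[2]*(Q[:,2]-.13),p[1]+p[3]*(Q[:,2]-.13)],axis=1)-.0146
s=least_squares(f,[*t[:2],0,0],loss='soft_l1',f_scale=.001); print(len(Q),s.x,np.abs(s.fun).mean(),'top z',np.percentile(Q[:,2],99.5))
for k in ['s19','w19']:
  P=cloud(k).reshape(-1,3)
  q=P[(P[:,2]>.155)&(P[:,2]<.185)&(P[:,0]>.55)&(P[:,0]<.61)&(P[:,1]>-.305)&(P[:,1]<-.26)];print('post',len(q),q.mean(0))
E
```

```text
clock: 24.72
tool_pos: [0.435, -0.2646, 0.3069]
tool_rot: [0.715, 0.7, -0.002, 0.003]
force: [1.6, -0.3, -0.4]
opening: 0.0008
327 [ 0.61300344 -0.32968758  0.00297629 -0.00269248] 0.000992379424450991 top z 0.22961248643480617
post 60 [ 0.58672203 -0.28685488  0.17064824]
post 0 [nan nan nan]<stdin>:11: RuntimeWarning: Mean of empty slice.
  ret = um.true_divide(
```

View pics/s19c.png

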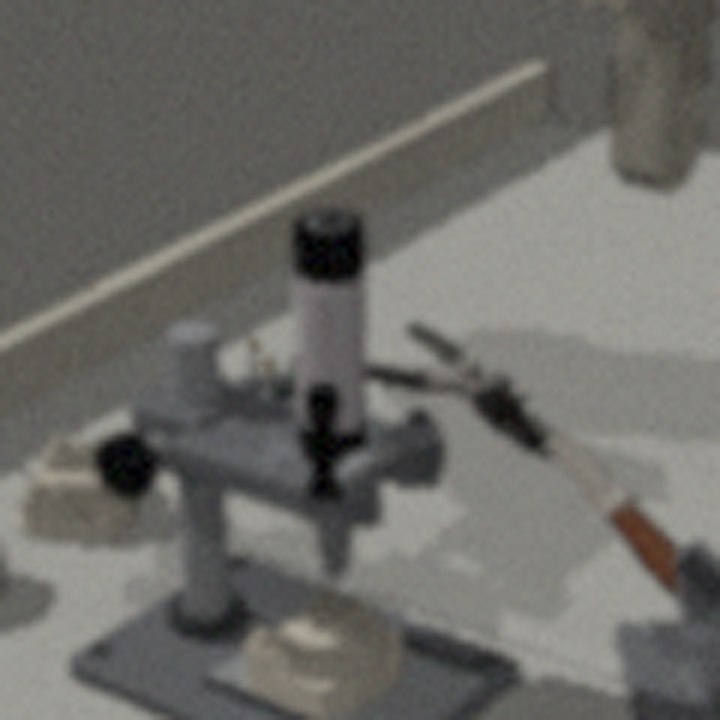

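View pics/w19c.png

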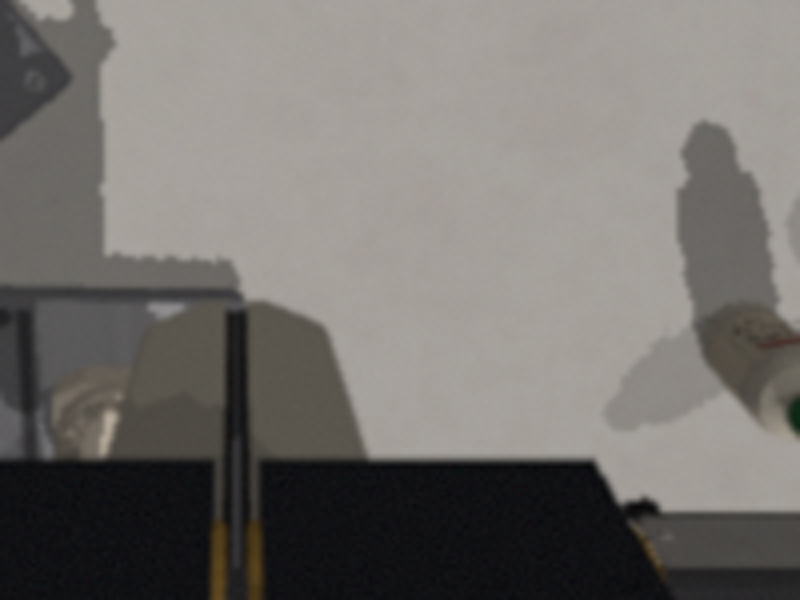

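```bash
python3 -m pendant '[[[-1,-5,2],0],[[-2,-10,3],0],[[-3,-15,3],0],[[-4,-20,3],0],[[-6,-25,3],0],[[-8,-30,3],0],[[-10,-35,3],0],[[-10,-35,3],0],[[-10,-35,3],0]]'; python3 - <<'E'
from h import *
for n in ['top','scene']: snap(n,n[0]+'20')
crop('t20',260,95,345,195,6,'t20c')
E
```

```text
clock: 25.95
tool_pos: [0.3353, -0.6152, 0.3317]
tool_rot: [0.715, 0.7, -0.001, 0.0]
force: [-0.4, 0.6, 0.1]
opening: 0.0007
```

View pics/t20c.png

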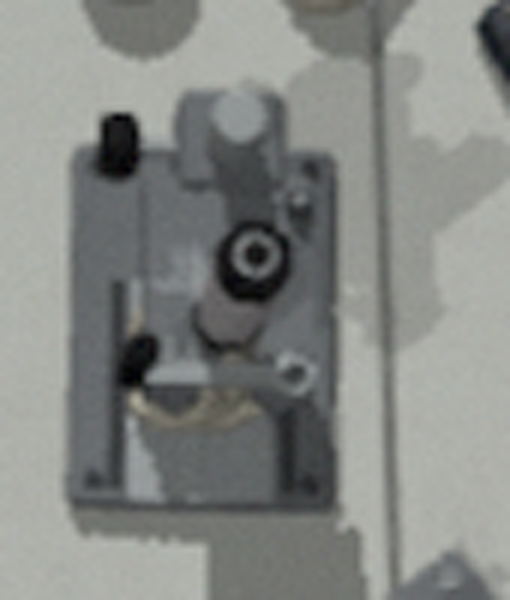

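View pics/s20.png

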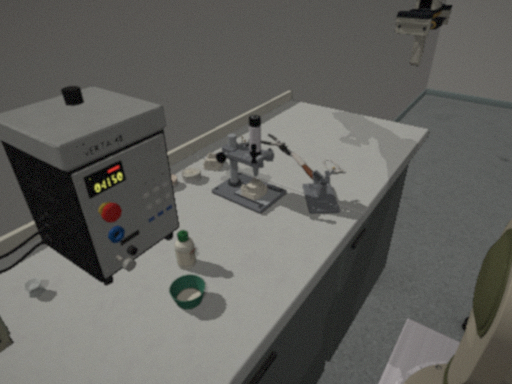

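```bash
python3 - <<'E'
from h import *
a=w('t20',309.1,157.1,z=.143); b=w('t20',283.8,152.9,z=.182); d=(b-a)[:2]; print(a,b,np.linalg.norm(d),'g~',np.arctan2(d[1],d[0])-(np.pi/2-.025))
P=cloud('t20').reshape(-1,3)
q=P[(P[:,2]>.165)&(P[:,2]<.19)&(P[:,0]>.56)&(P[:,0]<.62)&(P[:,1]>-.305)&(P[:,1]<-.26)];print(len(q),q.mean(0))
E
```

```text
[ 0.58730003 -0.35602306  0.143     ] [ 0.58956298 -0.28988952  0.182     ] 0.06617225033143856 g~ -0.00920453762379081
31 [ 0.58851754 -0.28709973  0.1797145 ]
```

Gate angle measures about 0 rad (within roughly ±0.05), and the handpiece stands upright at the seat. Handing in.

```bash
python3 - <<'E'
from h import *
print(r.close_job()); 
E
```

```text
the job is handed in; nothing more can be done
None
```

The handpiece is hanging upright, nose down, in the fork with the gate shut, and I handed the job in after about 26 s of robot time. No verdict came back, so the result rests on my own measurements.

**What I did:**
- I gripped the handpiece near its rear and tilted it to 42° against the bench, then laid it in the rest and let go. By the wrist camera it lay at 41.95°, with its midpoint about 4 mm from where I estimated the rest point to be.
- I took it again by its upper end, lifted it and loosened the grip so it swung down. It still leaned about 6°, so I brought the neck into the slot and straightened it against the slot's end.
- I lowered the shoulder onto the fork, let go, and pushed the gate shut with closed fingers in two strokes.

**Last checks:**
- **Handpiece:** it leans about 0.004 rad. The shoulder is about 1 mm from the seat in the scene camera's frame. My seat estimates from the different cameras differ by 2–4 mm.
- **Gate:** it measured between −0.01 and +0.005 rad. When the gate closed, the push force rose to about 9 N along the fork with 6 N upward. The upward part was unexpected, but the handpiece had not moved afterwards.
- **Other things:** in the final pictures the plaster model, bowl and bottle look unmoved, and the arm was well clear of everything. I judged this by eye, without measuring.

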